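Put the finished silver away in the slide-cover case

TASK

Put the finished silver away: unscrew the brass clamp cap of the case until it is loose, slide the cover fully open, lay every finger ring flat in the compartment nearer the robot and stand every bell upright in the farther one, then slide the cover fully shut and screw the cap tight again. The pieces are thin and dent easily, so hold them with a light grip (about 25 N a finger, never over 35 N), and leave the tools and other things on the bench alone.

Things in the scene. Friction and masses are not known exactly. Their poses are not given: they have to be found in the camera images.
- case: Fixed wooden case: two compartments side by side, 204 x 146 mm (x, y) outside, origin at the middle of their underside. Walls and divider 8 mm thick, tops 38 mm above the table. A solid ledge, 38 mm high, goes on from y +73 to +213 mm and carries the open cover. x points away from the robot, y to its left; yaw varies by +-0.15 rad.
- near_floor (a point): Centre of the inner floor of the near compartment (the one toward the robot), 6 mm above the table; axes as the case, at x -49 mm in it. The compartment is 90 mm (x) by 130 mm (y) inside.
- far_floor (a point): Centre of the inner floor of the far compartment, 6 mm above the table; axes as the case, at x +49 mm in it. The compartment is 90 mm (x) by 130 mm (y) inside.
- cover (a joint): Sliding plywood cover, 204 x 146 x 5 mm, underside 38.5 mm and upper face 43.5 mm above the table. Value in m along the case's +y: 0 fully shut over both compartments, 0.135 fully open over the ledge. It stays where it is left and slides with about 2 N.
- cap (a joint): Brass screw cap on a 44 mm high wooden block at the case's right-hand (-y) end; its disc overlaps the cover's edge and clamps it. Angle in rad: 0 is tight (as found, within 0.1), it grows counter-clockwise seen from above, 1.3 is fully loose. It takes about 0.05 N m and stays where it is left.
- cap_grip (a point): Middle of the rib on the screw cap, on the cap's axis (case x 0, y -90 mm), 59.5 mm above the table. The rib is 40 mm long, 11 mm thick and stands from 52.5 to 66.5 mm above the table, on a disc 50 mm across; its length (the point's x axis) lies along the case's x when tight and turns with the cap.
- cover_grip (a point): Middle of the cover's grip, a wooden rib standing at the centre of the cover: 56 mm along the case's x, 14 mm thick along its y, from 43.5 to 65.5 mm above the table. The point is 54.5 mm above the table and moves with the cover.
- ring0: Thin silver finger ring (plain band) lying flat on the table, 28 mm outside, 20 mm inside, 12 mm tall, about 20 g. Origin at the centre of its underside, z along its axis. May be absent. Dents if a finger presses it with over 35 N (over 70 N with both pads added up).
- ring1: Thin silver finger ring (plain band) lying flat on the table, 28 mm outside, 20 mm inside, 12 mm tall, about 20 g. Origin at the centre of its underside, z along its axis. May be absent. Dents if a finger presses it with over 35 N (over 70 N with both pads added up).
- ring2: Thin silver finger ring (plain band) lying flat on the table, 28 mm outside, 20 mm inside, 12 mm tall, about 20 g. Origin at the centre of its underside, z along its axis. May be absent. Dents if a finger presses it with over 35 N (over 70 N with both pads added up).
- bell0: Thin silver bell (earring drop) standing on its open end: straight skirt 32 mm across and 12 mm high, then narrowing to an 8 mm knob, 28 mm tall in all, about 25 g. Origin at the centre of its underside, z up through the knob. May be absent. Dents if a finger presses it with over 35 N (over 70 N with both pads added up).
- bell1: Thin silver bell (earring drop) standing on its open end: straight skirt 32 mm across and 12 mm high, then narrowing to an 8 mm knob, 28 mm tall in all, about 25 g. Origin at the centre of its underside, z up through the knob. May be absent. Dents if a finger presses it with over 35 N (over 70 N with both pads added up).
- bell2: Thin silver bell (earring drop) standing on its open end: straight skirt 32 mm across and 12 mm high, then narrowing to an 8 mm knob, 28 mm tall in all, about 25 g. Origin at the centre of its underside, z up through the knob. May be absent. Dents if a finger presses it with over 35 N (over 70 N with both pads added up).
- block: Bystander, to be left alone: small dark steel bench block, 22 x 22 x 18 mm, lying among the silver pieces. Origin at the middle of its underside.
- gembox: Bystander, to be left alone: small white square stone box with clear lid, 22 x 22 x 16 mm, among the silver pieces. Origin at the middle of its underside.
- hammer: Bystander, to be left alone: jeweller's hammer, 220 mm long, lying beyond the silver pieces. Origin at the middle of its underside.
- tweezers: Bystander, to be left alone: steel tweezers, 130 mm long, 5 mm thick, lying between the robot and the other things. Origin at the middle of its underside.
- jar: Bystander, to be left alone: amber glass jar with yellow cap, 60 mm across, 85 mm tall, beyond the case. Origin at the middle of its underside.
- dish: Bystander, to be left alone: shallow clear round dish, 90 mm across, 28 mm tall, at the far side. Origin at the middle of its underside.
Mind the look-alikes: they are no part of the job. What is shaped like the bell0 but brown or red is not meant.

How it is judged:
By the outcome, as a careful person would: the job done as asked, in the order asked, and still so for the second after the job is handed in, with the robot touching nothing.
Of ring0, ring1, ring2, bell0, bell1, bell2 only 4 to 6 are there at a start; the rules pass over those that are not, and their reading is None.
At some moment in a run one of ring0, ring1, ring2, bell0, bell1, bell2 may be knocked a few centimetres aside while the robot is not near it.
It also fails if it takes over 210 s, if anything falls off the work surface, if the arm or the gripper's body presses on something with over 40 N, if the wrist force passes 120 N, or if a joint passes its speed limit or range.

ROBOT

A 6-joint arm with a two-finger parallel gripper is mounted at the origin on the work surface. World frame = base frame: x ahead of the robot, y to its left, z up, the work surface at z = 0. Lengths are in mm, angles in rad, forces in N, time in s.
With the tool pointing down it reaches from about 350 to 800 mm from the base axis. Payload 7.3 kg.
Tool frame: the origin (TCP) lies midway between the tips of the shut fingers; the grasp point (between the pads) lies 19 mm behind it; z points along the fingers, y is the line along which they close (so a half turn about z gives the same grasp; the last joint's range is limited). The gripper opens to 85 mm and grips with 20 to 120 N. Pads are 22 mm wide; open, the fingers measure 114 mm over their backs; the gripper's body (76 mm by 85 mm) begins 54 mm behind the grasp point. The pads swing forward as they close: fully open they stand 13 mm farther back than shut.
Start: joints at [0.96, 0.342, 1.524, -0, 1.275, -0.146], TCP at [235.317, 469.33, 231.322] pointing down, gripper open.
Joint ranges: [-2.53, 2.53], [-0.77, 2.02], [0.04, 2.7], [-1, 4.14], [0.28, 2.66], [-3.11, 3.11]. Speed limits (rad/s): [2.57, 2.57, 3.14, 3.14, 3.14, 3.14].

INTERFACE

Orientations are given as a unit quaternion [w, x, y, z].
In Python, from cell import env gives the robot as it stands.
- The arm moves only by the shell command python3 -m crank 'ROWS'. ROWS is JSON, a list of rows, each an object with "offset": the shift along the tool's x, y, z in mm, a list of three; "dr": the turn, a rotation vector about the tool's x, y, z in degrees, a list of three; "hand": the opening, from -1 (shut) to 1 (fully open). In form: [{"offset": [dx, dy, dz], "dr": [rx, ry, rz], "hand": hand}, ...]. A call has 1 to 8 rows; each row shifts and turns the commanded pose from where the row before left it, along the tool's axes as they then stand; what a row does not reach is not made up. A row lasts 1/10 s, in which the tool goes at most 50 mm and 8.59 degrees, less where a joint would pass 70% of its speed; a pose out of reach is approached as far as the arm can. A call with a gripper value outside its range is refused whole. The fingers move at their own pace and stop on an object; the grip force is fixed at half the most. Time passes only in rows, so rows that do not move let the fingers close. It gives the time, the measured TCP pose, the force, the opening and the grip force at its end, in the units of the state.
- env.observe(): the state, without advancing time (a new reading comes with each control period).
- env.capture(name): name is "scene" or "side" or "wrist"; returns a dict with "pixels" (420x560x3 uint8, blue, green, red), "fx", "fy", "cx", "cy" (pixels), "rvec" (rotation vector, rad) and "tvec" (3), from world to camera coordinates, as OpenCV has them; the wrist camera has in their place "hand_eye" (4x4, takes a point from camera to tool coordinates, whose origin is the TCP and whose axes are the flange's). Camera axes: x right, y down, z forward; pixel columns grow to the right and rows downward; lengths in mm; the calibration is good to about 2 mm. A picture is of the moment at which its call begins: read the wrist's pose just before it. There is no depth.
- env.close_job(): hands the job in; it is judged then, once.
Trained networks look in the newest picture that a camera, given by its name, has taken for a name from the list of things; names that differ only in an ending like _2 or _b are one class to them, and where a whole thing is asked for, a point or a joint stands for the part that bears it (a point fixed in the world has none). Each returns a list of dicts, best first, with "conf" (0 to 1); they miss things now and then, are a little off and sometimes report something else, mostly with a low value. They report only what shows in the picture. A call takes as long as a camera call. They do not tell look-alikes from the thing itself.
- env.search_frame(camera, name): "xyz" ([x, y, z] in mm, in world coordinates, good to about 4 mm: the middle of the surface that is visible of it).
The state is a dict: "clock": time; "qpos": joint angles; "qvel": joint speeds; "tau": joint torques, N m; "position": TCP position; "orientation": TCP orientation; "wrist_force": force on the tool from outside, world axes, zero at the start; "torque": the same for the moment, N m; "grip_width": finger opening in mm; "grasp_force": force on a finger pad.
Only numpy, scipy, OpenCV 4.12 (cv2) and the standard library are available. Lean on these libraries where they do the work, as an engineer would, in place of code of your own. Each camera call takes 0.05 s, during which the arm holds its last target. There are 200 camera calls.

## Working session

There is one attempt and no reset: what is moved stays moved. The work goes in short steps, Python scripts to look and compute and a shell command to move; the robot and the scene stay as the last step left them, time stands still between calls to the robot, and variables do not carry over. Pictures are saved under pics/ and viewed, at most 14 in all, crops included, and the job is handed in when it is done.

```bash
ls; mkdir -p pics
cat > h.py <<'E'
import numpy as np, cv2
from scipy.spatial.transform import Rotation as R
from cell import env
def cam(name):
    s=env.observe(); c=env.capture(name)
    K=np.array([[c['fx'],0,c['cx']],[0,c['fy'],c['cy']],[0,0,1.]])
    if 'hand_eye' in c:
        q=s['orientation']; T=np.eye(4); T[:3,:3]=R.from_quat([q[1],q[2],q[3],q[0]]).as_matrix(); T[:3,3]=s['position']
        W=T@np.array(c['hand_eye']); Rc=W[:3,:3].T; t=-Rc@W[:3,3]
    else:
        Rc=cv2.Rodrigues(np.array(c['rvec'],float))[0]; t=np.array(c['tvec'],float).ravel()
    return c['pixels'],K,Rc,t
def ray(K,Rc,t,u,v,z):
    d=Rc.T@np.linalg.inv(K)@[u,v,1.]; o=-Rc.T@t
    return o+d*(z-o[2])/d[2]
def proj(K,Rc,t,p):
    q=K@(Rc@np.array(p,float)+t); return q[:2]/q[2]
def st():
    s=env.observe(); q=s['orientation']; m=R.from_quat([q[1],q[2],q[3],q[0]]).as_matrix()
    print('t',round(s['clock'],2),'p',np.round(s['position'],1),'x',np.round(m[:,0],3),'y',np.round(m[:,1],3),'z',np.round(m[:,2],3),'w',round(s['grip_width'],1),'gf',s['grasp_force'],'F',np.round(s['wrist_force'],1),'q',np.round(s['qpos'],2)); return s,m
E
python3 - <<'E'
from h import *
st()
N=['case','cover','cap','cover_grip','cap_grip','ring0','bell0','block','gembox','hammer','tweezers','jar','dish']
for c in ['scene','side']:
    im,K,Rc,t=cam(c); cv2.imwrite(f'pics/{c}0.png',cv2.resize(im,(800,600),interpolation=cv2.INTER_CUBIC))
    for n in N:
        for d in env.search_frame(c,n)[:5]: print(c,n,np.round(d['xyz']),round(d['conf'],2),np.round(proj(K,Rc,t,d['xyz'])*800/560))
E
```

```text
pics
t 0.0 p [235.1 469.  230.6] x [-0.894  0.448  0.   ] y [ 0.448  0.894 -0.001] z [-0.001 -0.001 -1.   ] w 85.3 gf 0.0 F [-0.1  0.6  0.2] q [ 0.96  0.34  1.52 -0.    1.28 -0.15]
scene case [594. 248.  37.] 0.89 [532. 465.]
scene case [585. 161.  42.] 0.53 [489. 408.]
scene cover [592. 158.  45.] 0.57 [484. 407.]
scene cover [598. 246.  40.] 0.27 [530. 464.]
scene cover [792. -65.  22.] 0.27 [265. 372.]
scene cap [592.  75.  53.] 0.7 [443. 361.]
scene cap [591. 244.  37.] 0.42 [532. 461.]
scene cover_grip [590. 160.  41.] 0.74 [486. 410.]
scene cap_grip [591.  72.  55.] 0.9 [443. 359.]
scene ring0 [592. 250.  38.] 0.55 [535. 465.]
scene ring0 [ 608. -315.    8.] 0.5 [302. 245.]
scene bell0 [ 624. -163.   18.] 0.71 [335. 291.]
scene bell0 [ 484. -173.   17.] 0.66 [403. 259.]
scene bell0 [ 701. -164.   15.] 0.57 [292. 309.]
scene bell0 [ 674. -223.   15.] 0.56 [291. 283.]
scene block [614. -81.  17.] 0.58 [368. 318.]
scene block [ 533. -126.   20.] 0.51 [395. 283.]
scene block [592.  75.  52.] 0.48 [444. 362.]
scene hammer [791. -64.  23.] 0.6 [266. 372.]
scene tweezers [374.  -3.   
[... 428 characters left out ...]
e cap_grip [586.  58.  52.] 0.83 [352. 252.]
side ring0 [ 606. -315.   10.] 0.57 [504. 446.]
side bell0 [ 699. -175.   15.] 0.77 [504. 344.]
side bell0 [ 663. -238.   16.] 0.73 [508. 383.]
side bell0 [604. -91.  14.] 0.68 [411. 328.]
side bell0 [ 477. -179.   23.] 0.61 [352. 397.]
side bell0 [ 614. -175.   19.] 0.54 [449. 362.]
side block [ 524. -135.   18.] 0.77 [372. 365.]
side gembox [ 528. -257.   16.] 0.59 [421. 431.]
side hammer [ 781. -128.   24.] 0.58 [535. 301.]
side tweezers [589.  56.  55.] 0.71 [354. 250.]
side tweezers [368. -15.   7.] 0.64 [225. 351.]
side jar [773. 150.  53.] 0.9 [433. 193.]
side jar [559. 161.  38.] 0.53 [309. 229.]
side dish [774.  48.  22.] 0.86 [464. 240.]
```

View pics/scene0.png

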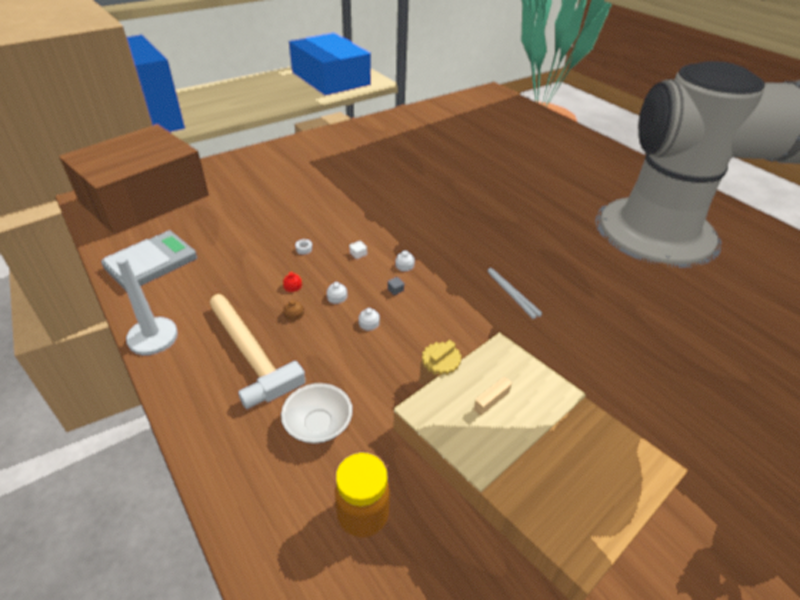

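View pics/side0.png

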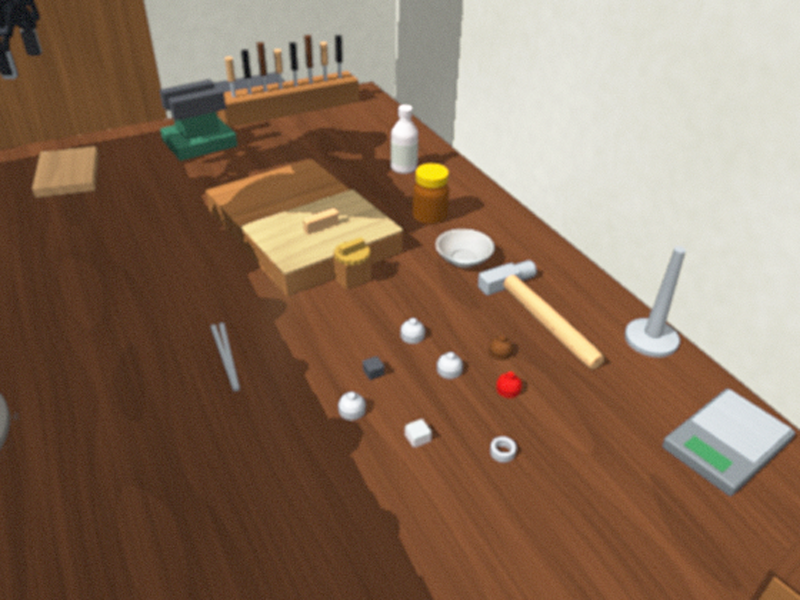

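```bash
python3 -m crank '[{"offset":[0,0,0],"dr":[0,0,-6.65],"hand":1},{"offset":[0,0,0],"dr":[0,0,-6.65],"hand":1},{"offset":[0,0,0],"dr":[0,0,-6.65],"hand":1},{"offset":[0,0,0],"dr":[0,0,-6.65],"hand":1}]'
python3 -m crank '[{"offset":[-25,-31,-10],"dr":[0,0,0],"hand":1},{"offset":[-25,-31,-10],"dr":[0,0,0],"hand":1},{"offset":[-25,-31,-10],"dr":[0,0,0],"hand":1},{"offset":[-25,-31,0],"dr":[0,0,0],"hand":1},{"offset":[-25,-31,0],"dr":[0,0,0],"hand":1},{"offset":[-25,-31,0],"dr":[0,0,0],"hand":1}]'
python3 -m crank '[{"offset":[-25,-31,0],"dr":[0,0,0],"hand":1},{"offset":[-25,-31,0],"dr":[0,0,0],"hand":1},{"offset":[-25,-31,0],"dr":[0,0,0],"hand":1},{"offset":[-25,-31,0],"dr":[0,0,0],"hand":1},{"offset":[-25,-31,0],"dr":[0,0,0],"hand":1},{"offset":[-25,-31,0],"dr":[0,0,0],"hand":1},{"offset":[0,0,0],"dr":[0,0,0],"hand":1}]'
python3 - <<'E'
from h import *
st()
print(np.round(env.capture('wrist')['hand_eye'],3))
im,K,Rc,t=cam('wrist'); cv2.imwrite('pics/w1.png',cv2.resize(im,(800,600)))
np.savez('w1.npz',K=K,Rc=Rc,t=t)
for n in ['case','cover','cover_grip','cap_grip','cap']:
    for d in env.search_frame('wrist',n)[:2]: print(n,np.round(d['xyz']),round(d['conf'],2),np.round(proj(K,Rc,t,d['xyz'])*800/560))
E
```

```text
clock: 1.8
position: [235.3, 469.3, 231.3]
orientation: [0.0, -0.002, 1.0, 0.0]
wrist_force: [-0.3, 0.4, 0.6]
grip_width: 85.3
grasp_force: 0.0
clock: 2.4
position: [386.0, 281.9, 261.6]
orientation: [0.0, 0.0, 1.0, 0.0]
wrist_force: [0.2, -0.6, -0.2]
grip_width: 85.3
grasp_force: 0.0
clock: 3.1
position: [537.5, 93.4, 260.7]
orientation: [0.0, 0.003, 1.0, -0.001]
wrist_force: [-1.1, -0.7, -0.9]
grip_width: 85.2
grasp_force: 0.0
t 3.1 p [537.5  93.4 260.7] x [-1.     0.005 -0.001] y [ 0.005  1.    -0.001] z [ 0.001 -0.001 -1.   ] w 85.2 gf 0.0 F [-1.1 -0.7 -0.9] q [ 0.03  0.36  1.42 -0.    1.37 -1.53]
[[  -0.      -0.956   -0.292   74.944]
 [   1.      -0.      -0.       0.807]
 [   0.      -0.292    0.956 -141.66 ]
 [   0.       0.       0.       1.   ]]
case [560. 215.  42.] 0.74 [554. 279.]
cover [563. 149.  46.] 0.89 [472. 284.]
cover [585.  65.  53.] 0.59 [365. 313.]
cover_grip [561. 152.  42.] 0.6 [474. 280.]
cover_grip [582.  66.  50.] 0.46 [366. 308.]
cap_grip [585.  67.  50.] 0.91 [367. 312.]
```

View pics/w1.png

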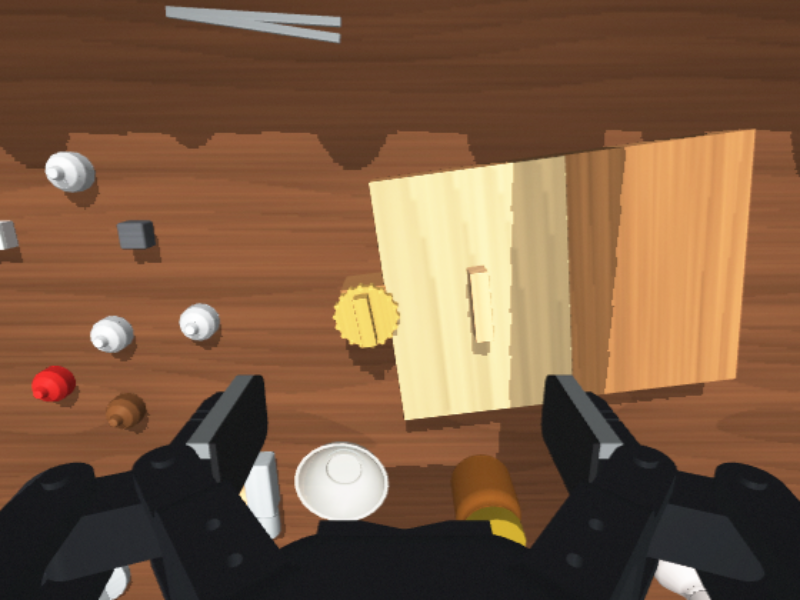

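Run:
```python
from h import *
d=np.load('w1.npz');K,Rc,t=d['K'],d['Rc'],d['t']
s=560/800
for u,v,z in [(369,182,43.5),(405,419,43.5),(566,155,43.5),(606,393,38),(755,129,38),(736,378,38),(355,295,66.5),(375,340,66.5),(474,268,65.5),(486,343,65.5),(367,317,52.5)]:
    print(u,v,np.round(ray(K,Rc,t,u*s,v*s,z),1))
# candidate: fit
im=cv2.imread('pics/w1.png')
c=im[250:370,320:520]; cv2.imwrite('pics/w1c.png',cv2.resize(c,(800,480),interpolation=cv2.INTER_CUBIC))
```

```text
369 182 [485.1  70.4  43.5]
405 419 [685.4  96.4  43.5]
566 155 [466.5 214.7  43.5]
606 393 [664.1 269.9  38. ]
755 129 [449.  352.6  38. ]
736 378 [650.2 379.2  38. ]
355 295 [565.7  59.5  66.5]
375 340 [601.9  73.6  66.5]
474 268 [545.6 147.5  65.5]
486 343 [605.2 159.1  65.5]
367 317 [588.3  66.8  52.5]
```

View pics/w1c.png

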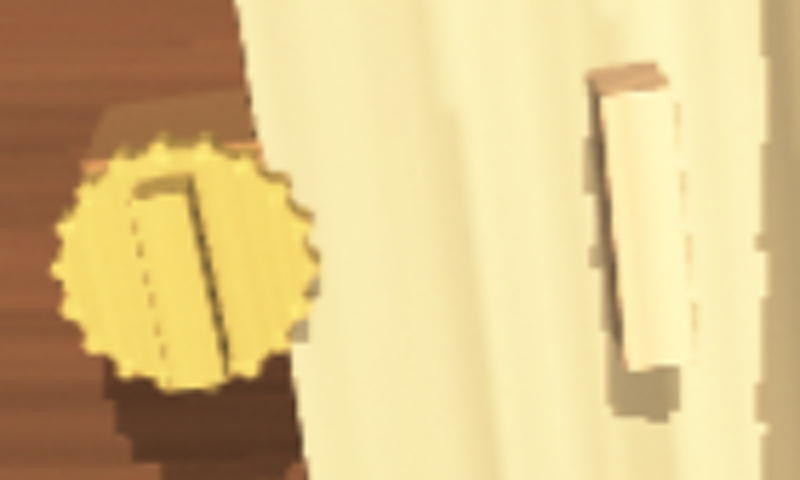

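```bash
cat >> h.py <<'E'
def need(x,y,z,yawdeg=None):
    "offset in tool axes (after turning so tool y is at yawdeg) and turn in deg"
    s,m=st(); a=np.degrees(np.arctan2(m[1,1],m[0,1])); 
    if yawdeg is None: yawdeg=a
    b=np.radians(yawdeg); ty=np.array([np.cos(b),np.sin(b)]); tx=np.array([-ty[1],ty[0]])
    d=np.array([x,y,z])-s['position']
    print('turn',round(-(yawdeg-a),1),'off',np.round([d[:2]@tx,d[:2]@ty,-d[2]],1))
E
python3 -m crank '[{"offset":[0,0,0],"dr":[0,0,-8.3],"hand":1},{"offset":[-15,-11,35],"dr":[0,0,0],"hand":1},{"offset":[-15,-11,35],"dr":[0,0,0],"hand":1},{"offset":[-16,-11,35],"dr":[0,0,0],"hand":1},{"offset":[0,0,0],"dr":[0,0,0],"hand":0},{"offset":[0,0,0],"dr":[0,0,0],"hand":0}]'
python3 - <<'E'
from h import *
need(588,66.6,55,98)
im,K,Rc,t=cam('wrist'); cv2.imwrite('pics/w2.png',cv2.resize(im,(800,600)))
np.savez('w2.npz',K=K,Rc=Rc,t=t)
for n in ['cover_grip','cap_grip','cap']:
    for d in env.search_frame('wrist',n)[:2]: print(n,np.round(d['xyz']),round(d['conf'],2),np.round(proj(K,Rc,t,d['xyz'])*800/560))
E
```

```text
clock: 4.05
position: [584.9, 71.8, 156.4]
orientation: [-0.001, -0.072, 0.997, 0.0]
wrist_force: [0.6, 0.7, 0.4]
grip_width: 58.7
grasp_force: 0.0
t 4.05 p [584.9  71.8 156.4] x [-0.99  -0.144  0.001] y [-0.144  0.99   0.   ] z [-0.001  0.    -1.   ] w 58.7 gf 0.0 F [0.6 0.7 0.4] q [-0.01  0.52  1.45  0.    1.17 -1.72]
turn 0.3 off [ -2.4  -5.6 101.4]
cover_grip [555. 152.  42.] 0.83 [553. 256.]
cover_grip [ 530. -124.   18.] 0.5 [ 72. 134.]
cap_grip [582.  63.  50.] 0.65 [388. 283.]
cap [582.  64.  53.] 0.59 [389. 286.]
cap [607. -82.  19.] 0.36 [149. 276.]
```

View pics/w2.png

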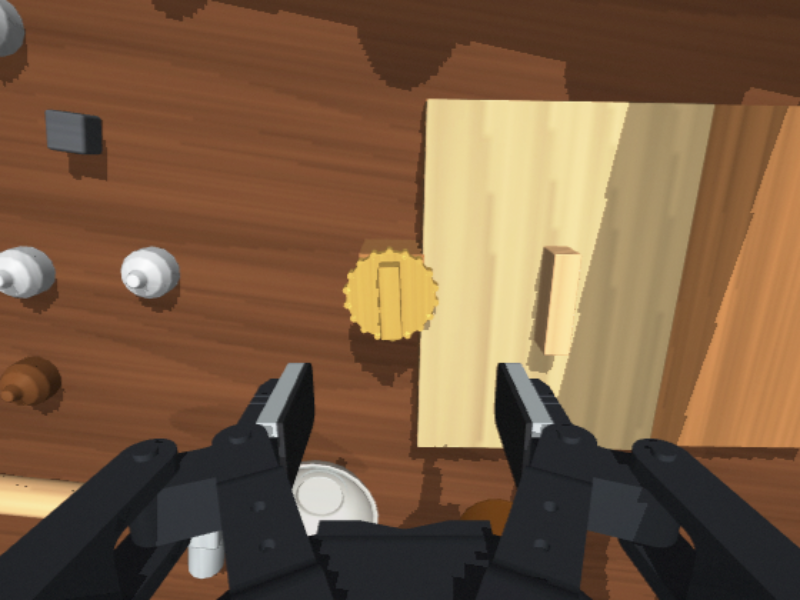

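Run:
```python
from h import *
A=np.load('w1.npz');B=np.load('w2.npz');s=.7
def tri(a,b):
    P=[d['K']@np.c_[d['Rc'],d['t']] for d in (A,B)]
    x=cv2.triangulatePoints(P[0],P[1],np.array(a)*s,np.array(b)*s); return np.round((x[:3]/x[3]).ravel(),1)
print('disc',tri((367.,317.),(391.,295.)),'grip',tri((481.,307.5),(564.,301.)),'corner',tri((369.,182.),(426.,99.)),tri((405.,419.),(417.,447.)))
K,Rc,t=B['K'],B['Rc'],B['t']
for u,v,z in [(426,99,43.5),(417,447,43.5),(391,295,52.5),(389,262,66.5),(391,339,66.5),(564,301,65.5)]: print(np.round(ray(K,Rc,t,u*s,v*s,z),1))
```

```text
disc [589.3  66.2  48.1] grip [572.9 152.5  72.3] corner [485.4  69.8  37.7] [686.8  96.1  42.4]
[485.9  69.4  43.5]
[686.7  95.8  43.5]
[587.5  65.9  52.5]
[566.1  62.3  66.5]
[607.3  69.   66.5]
[573.8 154.8  65.5]
```

```bash
python3 -m crank '[{"offset":[-2,-6,20],"dr":[0,0,-0.8],"hand":0},{"offset":[0,0,30],"dr":[0,0,0],"hand":0},{"offset":[0,0,30],"dr":[0,0,0],"hand":0},{"offset":[0,0,20],"dr":[0,0,0],"hand":0},{"offset":[0,0,1],"dr":[0,0,0],"hand":-0.5},{"offset":[0,0,0],"dr":[0,0,0],"hand":-0.5},{"offset":[0,0,0],"dr":[0,0,0],"hand":-0.5}]'
python3 -m crank '[{"offset":[0,0,0],"dr":[0,0,0],"hand":-0.73},{"offset":[0,0,0],"dr":[0,0,0],"hand":-0.73},{"offset":[0,0,0],"dr":[0,0,0],"hand":-0.73},{"offset":[0,0,0],"dr":[0,0,0],"hand":-0.73}]'
python3 -m crank '[{"offset":[0,0,0],"dr":[0,0,0],"hand":-0.76},{"offset":[0,0,0],"dr":[0,0,0],"hand":-0.76},{"offset":[0,0,0],"dr":[0,0,0],"hand":-0.76},{"offset":[0,0,0],"dr":[0,0,0],"hand":-0.76}]'
python3 -m crank '[{"offset":[0,0,0],"dr":[0,0,0],"hand":-0.8},{"offset":[0,0,0],"dr":[0,0,0],"hand":-0.8},{"offset":[0,0,0],"dr":[0,0,0],"hand":-0.8},{"offset":[0,0,0],"dr":[0,0,0],"hand":-0.8}]'
```

```text
clock: 4.95
position: [589.4, 65.7, 57.4]
orientation: [0.002, -0.079, 0.997, -0.0]
wrist_force: [0.3, 0.4, -0.3]
grip_width: 21.4
grasp_force: 0.0
clock: 5.35
position: [588.8, 65.2, 55.8]
orientation: [0.001, -0.079, 0.997, -0.0]
wrist_force: [0.9, -2.0, 1.9]
grip_width: 11.4
grasp_force: 1.4
clock: 5.75
position: [588.8, 65.0, 55.9]
orientation: [0.001, -0.079, 0.997, -0.0]
wrist_force: [1.6, -3.5, 5.1]
grip_width: 10.4
grasp_force: 14.6
clock: 6.15
position: [588.8, 65.0, 56.0]
orientation: [0.001, -0.079, 0.997, -0.0]
wrist_force: [0.7, -3.7, 7.1]
grip_width: 9.6
grasp_force: 46.5
```

```bash
python3 -m crank '[{"offset":[0,0,0],"dr":[0,0,-8],"hand":-0.8},{"offset":[0,0,0],"dr":[0,0,-8],"hand":-0.8},{"offset":[0,0,0],"dr":[0,0,-8],"hand":-0.8},{"offset":[0,0,0],"dr":[0,0,-8],"hand":-0.8},{"offset":[0,0,0],"dr":[0,0,-8],"hand":-0.8}]'
python3 -m crank '[{"offset":[0,0,0],"dr":[0,0,-8],"hand":-0.8},{"offset":[0,0,0],"dr":[0,0,-8],"hand":-0.8},{"offset":[0,0,0],"dr":[0,0,-8],"hand":-0.8},{"offset":[0,0,0],"dr":[0,0,-8],"hand":-0.8},{"offset":[0,0,0],"dr":[0,0,-3],"hand":-0.8},{"offset":[0,0,0],"dr":[0,0,0],"hand":-0.8},{"offset":[0,0,0],"dr":[0,0,0],"hand":-0.8}]'
python3 -c "
from h import *
s,m=st();print(s['torque'],np.degrees(np.arctan2(m[1,1],m[0,1])))"
```

```text
clock: 6.65
position: [588.9, 64.9, 56.0]
orientation: [0.001, -0.418, 0.909, -0.001]
wrist_force: [1.4, -3.5, 5.7]
grip_width: 9.2
grasp_force: 46.5
clock: 7.35
position: [588.9, 64.9, 56.0]
orientation: [0.001, -0.669, 0.743, -0.001]
wrist_force: [0.6, -4.7, 6.6]
grip_width: 9.5
grasp_force: 47.1
t 7.35 p [588.9  64.9  56. ] x [-0.105 -0.994  0.   ] y [-0.994  0.105 -0.002] z [ 0.002 -0.    -1.   ] w 9.5 gf 47.11587309837341 F [ 0.6 -4.7  6.6] q [-0.02  0.65  1.54 -0.    0.95 -3.06]
[-0.86706696 -0.15292627 -0.6332389 ] 173.9705849705388
```

```bash
python3 -m crank '[{"offset":[0,0,0],"dr":[0,0,0],"hand":-0.3},{"offset":[0,0,0],"dr":[0,0,0],"hand":-0.3},{"offset":[0,0,0],"dr":[0,0,0],"hand":-0.3},{"offset":[0,0,-30],"dr":[0,0,0],"hand":-0.3},{"offset":[0,0,-30],"dr":[0,0,0],"hand":-0.3},{"offset":[0,0,0],"dr":[0,0,8.5],"hand":-0.3},{"offset":[0,0,0],"dr":[0,0,8.5],"hand":-0.3},{"offset":[0,0,0],"dr":[0,0,8.5],"hand":-0.3}]'
python3 -m crank '[{"offset":[0,0,0],"dr":[0,0,8.5],"hand":-0.3},{"offset":[0,0,0],"dr":[0,0,8.5],"hand":-0.3},{"offset":[0,0,0],"dr":[0,0,8.5],"hand":-0.3},{"offset":[0,0,0],"dr":[0,0,8.5],"hand":-0.3},{"offset":[0,0,0],"dr":[0,0,8.5],"hand":-0.3},{"offset":[0,0,0],"dr":[0,0,8.5],"hand":-0.3},{"offset":[0,30,0],"dr":[0,0,0],"hand":-0.3},{"offset":[0,30,0],"dr":[0,0,0],"hand":-0.3}]'
python3 - <<'E'
from h import *
need(576,155.2,47.5,97.5)
im,K,Rc,t=cam('wrist'); cv2.imwrite('pics/w3.png',cv2.resize(im,(800,600)))
for n in ['cover_grip','cap_grip','cap']:
    for d in env.search_frame('wrist',n)[:2]: print(n,np.round(d['xyz']),round(d['conf'],2),np.round(proj(K,Rc,t,d['xyz'])*800/560))
E
```

```text
clock: 8.15
position: [587.9, 65.9, 115.2]
orientation: [-0.0, -0.487, 0.874, 0.0]
wrist_force: [1.5, -0.8, 1.1]
grip_width: 29.9
grasp_force: 0.0
clock: 8.95
position: [580.0, 125.3, 114.9]
orientation: [-0.001, -0.065, 0.998, 0.0]
wrist_force: [-0.7, -0.0, -0.3]
grip_width: 29.6
grasp_force: 0.0
t 8.95 p [580.  125.3 114.9] x [-0.992 -0.13   0.001] y [-0.13   0.992  0.   ] z [-0.001  0.    -1.   ] w 29.6 gf 0.0 F [-0.7 -0.  -0.3] q [ 0.08  0.58  1.48  0.    1.08 -1.62]
turn -0.0 off [ 0.  30.2 67.4]
cover_grip [544. 150.  45.] 0.71 [466. 246.]
cap_grip [582.  65.  52.] 0.85 [271. 306.]
cap [581.  66.  51.] 0.84 [273. 304.]
```

```bash
python3 -m crank '[{"offset":[0,30,0],"dr":[0,0,0],"hand":-0.3},{"offset":[0,0,30],"dr":[0,0,0],"hand":-0.3},{"offset":[0,0,30],"dr":[0,0,0],"hand":-0.3},{"offset":[0,0,7],"dr":[0,0,0],"hand":-0.3},{"offset":[0,0,0],"dr":[0,0,0],"hand":-0.73},{"offset":[0,0,0],"dr":[0,0,0],"hand":-0.73},{"offset":[0,0,0],"dr":[0,0,0],"hand":-0.73},{"offset":[0,0,0],"dr":[0,0,0],"hand":-0.73}]'
python3 -m crank '[{"offset":[0,10,0],"dr":[0,0,0],"hand":-0.73},{"offset":[0,20,0],"dr":[0,0,0],"hand":-0.73},{"offset":[0,20,0],"dr":[0,0,0],"hand":-0.73},{"offset":[0,20,0],"dr":[0,0,0],"hand":-0.73}]'
python3 -m crank '[{"offset":[0,20,0],"dr":[0,0,0],"hand":-0.73},{"offset":[0,20,0],"dr":[0,0,0],"hand":-0.73},{"offset":[0,15,0],"dr":[0,0,0],"hand":-0.73},{"offset":[0,12,0],"dr":[0,0,0],"hand":-0.73},{"offset":[0,0,0],"dr":[0,0,0],"hand":-0.73},{"offset":[0,0,0],"dr":[0,0,0],"hand":-0.73}]'
```

```text
clock: 9.95
position: [576.1, 154.1, 48.1]
orientation: [-0.0, -0.066, 0.998, -0.0]
wrist_force: [0.6, -1.7, -12.7]
grip_width: 12.9
grasp_force: 53.1
clock: 10.35
position: [567.0, 224.9, 48.1]
orientation: [-0.0, -0.066, 0.998, -0.0]
wrist_force: [4.0, -2.7, -14.7]
grip_width: 12.7
grasp_force: 53.1
clock: 10.95
position: [558.8, 288.1, 48.2]
orientation: [-0.0, -0.066, 0.998, -0.002]
wrist_force: [3.7, -11.6, -11.7]
grip_width: 12.4
grasp_force: 54.2
```

```bash
python3 -m crank '[{"offset":[0,-0.5,0],"dr":[0,0,0],"hand":-0.3},{"offset":[0,0,0],"dr":[0,0,0],"hand":-0.3},{"offset":[0,0,0],"dr":[0,0,0],"hand":-0.3},{"offset":[0,0,-30],"dr":[0,0,0],"hand":-0.3},{"offset":[0,0,-30],"dr":[0,0,0],"hand":-0.3},{"offset":[4,-36,-20],"dr":[0,0,0],"hand":0},{"offset":[4,-36,-20],"dr":[0,0,0],"hand":0},{"offset":[4,-36,-20],"dr":[0,0,0],"hand":0}]'
python3 -m crank '[{"offset":[4,-36,-20],"dr":[0,0,0],"hand":0},{"offset":[4,-36,-20],"dr":[0,0,0],"hand":0},{"offset":[4,-36,-20],"dr":[0,0,0],"hand":0},{"offset":[4,-36,-20],"dr":[0,0,0],"hand":0},{"offset":[4,-36,-20],"dr":[0,0,0],"hand":0},{"offset":[4,-36,-20],"dr":[0,0,0],"hand":0},{"offset":[4,-36,0],"dr":[0,0,0],"hand":0},{"offset":[4,-36,0],"dr":[0,0,0],"hand":0}]'
python3 -m crank '[{"offset":[4,-36,0],"dr":[0,0,0],"hand":0},{"offset":[4,-36,0],"dr":[0,0,0],"hand":0},{"offset":[0,0,0],"dr":[0,0,0],"hand":0}]'
python3 - <<'E'
from h import *
st()
im,K,Rc,t=cam('wrist'); cv2.imwrite('pics/w4.png',cv2.resize(im,(800,600)))
np.savez('w4.npz',K=K,Rc=Rc,t=t)
for n in ['bell0','ring0','block','gembox']:
    for d in env.search_frame('wrist',n)[:7]: print(n,np.round(d['xyz']),round(d['conf'],2),np.round(proj(K,Rc,t,d['xyz'])*800/560))
E
```

```text
clock: 11.75
position: [560.8, 181.1, 170.3]
orientation: [0.001, -0.067, 0.998, 0.0]
wrist_force: [0.2, 0.0, -0.6]
grip_width: 42.9
grasp_force: 0.0
clock: 12.55
position: [567.3, -109.3, 290.4]
orientation: [0.002, -0.066, 0.998, -0.0]
wrist_force: [1.5, 0.9, 0.1]
grip_width: 42.7
grasp_force: 0.0
clock: 12.85
position: [568.4, -184.5, 288.8]
orientation: [0.001, -0.064, 0.998, -0.001]
wrist_force: [0.3, 0.4, -0.1]
grip_width: 42.7
grasp_force: 0.0
t 12.85 p [ 568.4 -184.5  288.8] x [-0.992 -0.128 -0.001] y [-0.128  0.992 -0.002] z [ 0.001 -0.002 -1.   ] w 42.7 gf 0.0 F [ 0.3  0.4 -0.1] q [-0.44  0.44  1.21 -0.    1.49 -2.14]
bell0 [605. -93.  21.] 0.88 [499. 290.]
bell0 [ 665. -228.   20.] 0.8 [344. 332.]
bell0 [ 615. -168.   19.] 0.78 [415. 289.]
bell0 [ 477. -176.   20.] 0.62 [428. 129.]
bell0 [ 694. -171.   16.] 0.56 [401. 365.]
ring0 [ 605. -311.   18.] 0.69 [258. 259.]
block [ 529. -132.   18.] 0.64 [470. 199.]
gembox [ 534. -248.   21.] 0.9 [334. 187.]
```

View pics/w4.png

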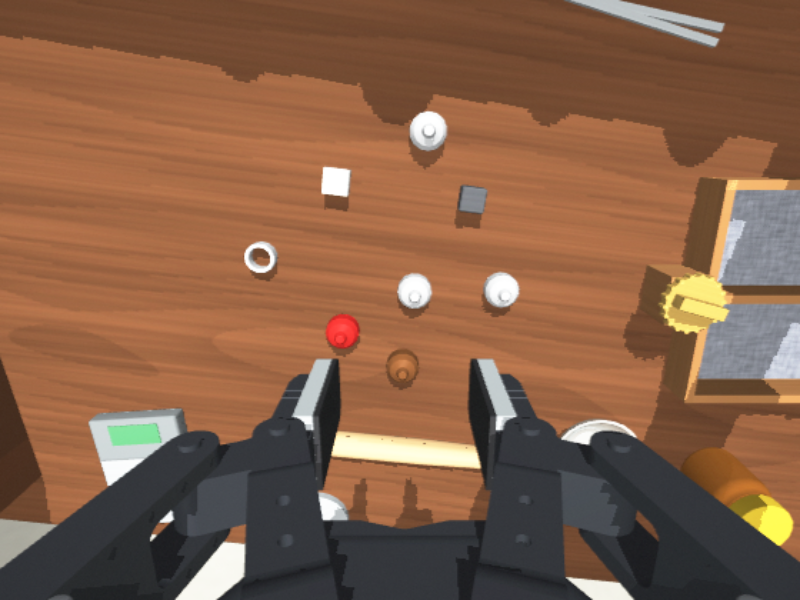

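```bash
cat >> h.py <<'E'
def blobs(im,K,Rc,t,z=9):
    hsv=cv2.cvtColor(im,cv2.COLOR_BGR2HSV); m=((hsv[...,1]<45)&(hsv[...,2]>110)).astype(np.uint8)
    m=cv2.morphologyEx(m,cv2.MORPH_OPEN,np.ones((3,3)))
    for c in cv2.findContours(m,cv2.RETR_EXTERNAL,cv2.CHAIN_APPROX_NONE)[0]:
        if 120<cv2.contourArea(c)<6000:
            (u,v),r=cv2.minEnclosingCircle(c); p=ray(K,Rc,t,u,v,z); dia=2*r/K[0,0]*(Rc@p+t)[2]
            if 18<dia<50: print('blob',np.round(np.array([u,v])*800/560),'dia',round(dia,1),np.round(p,1))
def look(tag,z=9):
    s,m=st(); im,K,Rc,t=cam('wrist'); cv2.imwrite(f'pics/{tag}.png',cv2.resize(im,(800,600))); blobs(im,K,Rc,t,z); return im,K,Rc,t
E
python3 - <<'E'
from h import *
A=np.load('w4.npz'); im=cv2.resize(cv2.imread('pics/w4.png'),(560,420)); blobs(im,A['K'],A['Rc'],A['t'])
E
```

```text
blob [333. 506.] dia 41.7 [ 872.5 -222.8    9. ]
blob [414. 290.] dia 32.5 [ 619.5 -168.5    9. ]
blob [501. 289.] dia 32.5 [607.9 -88.4   9. ]
blob [260. 256.] dia 29.4 [ 605.3 -311.9    9. ]
blob [473. 199.] dia 27.9 [ 529.8 -128.     9. ]
blob [335. 181.] dia 31.7 [ 529.4 -249.7    9. ]
blob [428. 130.] dia 32.6 [ 478.  -175.7    9. ]
```

```bash
python3 -m crank '[{"offset":[-10.3,18,35],"dr":[0,0,0],"hand":0.2},{"offset":[-10.3,18,35],"dr":[0,0,0],"hand":0.2},{"offset":[-10.3,18,35],"dr":[0,0,0],"hand":0.2},{"offset":[-10.3,18,35],"dr":[0,0,0],"hand":0.2},{"offset":[-10.3,18,35],"dr":[0,0,0],"hand":0.2},{"offset":[0,0,0],"dr":[0,0,0],"hand":0.2},{"offset":[0,0,0],"dr":[0,0,0],"hand":0.2}]'
python3 - <<'E'
from h import *
look('w5')
need(608,-88.5,3)
E
```

```text
clock: 13.8
position: [607.8, -83.6, 113.5]
orientation: [-0.0, -0.067, 0.998, 0.0]
wrist_force: [0.5, -0.8, 1.4]
grip_width: 51.3
grasp_force: 0.0
t 13.8 p [607.8 -83.6 113.5] x [-0.991 -0.134  0.   ] y [-0.134  0.991  0.   ] z [-0.001  0.    -1.   ] w 51.3 gf 0.0 F [ 0.5 -0.8  1.4] q [-0.26  0.61  1.42 -0.    1.11 -1.97]
blob [215. 554.] dia 27.0 [ 802.3 -181.3    9. ]
blob [416. 512.] dia 19.5 [751.9 -55.7   9. ]
blob [506. 397.] dia 44.7 [663.6 -14.7   9. ]
blob [301. 397.] dia 45.0 [ 679.7 -133.5    9. ]
blob [247. 292.] dia 34.3 [ 619.3 -167.4    9. ]
blob [395. 291.] dia 32.7 [608.1 -87.6   9. ]
blob [  1. 234.] dia 18.8 [ 604.6 -296.9    9. ]
blob [330. 127.] dia 30.1 [ 528.7 -130.2    9. ]
blob [85. 94.] dia 42.2 [ 529.3 -248.9    9. ]
blob [243.   8.] dia 33.7 [ 482.3 -174.6    9. ]
t 13.85 p [608.4 -84.5 114.8] x [-0.991 -0.133 -0.002] y [-0.133  0.991 -0.001] z [ 0.002 -0.001 -1.   ] w 51.0 gf 0.0 F [0.4 1.  0.7] q [-0.26  0.61  1.42 -0.    1.11 -1.97]
turn -0.0 off [  1.   -3.9 111.8]
```

```bash
python3 -m crank '[{"offset":[1,-3.7,30],"dr":[0,0,0],"hand":0.2},{"offset":[0,0,30],"dr":[0,0,0],"hand":0.2},{"offset":[0,0,30],"dr":[0,0,0],"hand":0.2},{"offset":[0,0,23],"dr":[0,0,0],"hand":0.2},{"offset":[0,0,0],"dr":[0,0,0],"hand":-0.1},{"offset":[0,0,0],"dr":[0,0,0],"hand":-0.2},{"offset":[0,0,0],"dr":[0,0,0],"hand":-0.2},{"offset":[0,0,0],"dr":[0,0,0],"hand":-0.25}]'
python3 -m crank '[{"offset":[0,0,0],"dr":[0,0,0],"hand":-0.27},{"offset":[0,0,0],"dr":[0,0,0],"hand":-0.27},{"offset":[0,0,0],"dr":[0,0,0],"hand":-0.27}]'
python3 -m crank '[{"offset":[0,0,0],"dr":[0,0,0],"hand":-0.28},{"offset":[0,0,0],"dr":[0,0,0],"hand":-0.28},{"offset":[0,0,0],"dr":[0,0,0],"hand":-0.28}]'
```

```text
clock: 14.65
position: [608.3, -89.0, 2.3]
orientation: [0.002, -0.066, 0.998, -0.0]
wrist_force: [-0.0, -0.4, 0.2]
grip_width: 31.7
grasp_force: 0.0
clock: 14.95
position: [608.2, -88.9, 1.6]
orientation: [0.001, -0.066, 0.998, -0.001]
wrist_force: [0.1, -0.7, 6.1]
grip_width: 31.2
grasp_force: 3.5
clock: 15.25
position: [608.2, -88.9, 1.7]
orientation: [0.001, -0.066, 0.998, -0.0]
wrist_force: [-1.2, -0.7, 6.1]
grip_width: 30.9
grasp_force: 7.6
```

```bash
python3 -m crank '[{"offset":[0,0,-0.5],"dr":[0,0,0],"hand":-0.30},{"offset":[0,0,0],"dr":[0,0,0],"hand":-0.30},{"offset":[0,0,0],"dr":[0,0,0],"hand":-0.30}]'
python3 -m crank '[{"offset":[0,0,0],"dr":[0,0,0],"hand":-0.31},{"offset":[0,0,0],"dr":[0,0,0],"hand":-0.31},{"offset":[0,0,0],"dr":[0,0,0],"hand":-0.31}]'
```

```text
clock: 15.55
position: [608.1, -88.9, 1.8]
orientation: [0.001, -0.066, 0.998, -0.0]
wrist_force: [-0.6, -0.6, 7.0]
grip_width: 30.6
grasp_force: 18.7
clock: 15.85
position: [608.2, -88.9, 1.9]
orientation: [0.001, -0.066, 0.998, -0.0]
wrist_force: [0.1, -0.8, 6.9]
grip_width: 30.1
grasp_force: 24.8
```

```bash
python3 -m crank '[{"offset":[0,0,-8],"dr":[0,0,0],"hand":-0.31},{"offset":[0,0,-20],"dr":[0,0,0],"hand":-0.31},{"offset":[0,0,-30],"dr":[0,0,0],"hand":-0.31},{"offset":[0,0,-30],"dr":[0,0,0],"hand":-0.31},{"offset":[0,0,-20],"dr":[0,0,0],"hand":-0.31}]'
python3 -m crank '[{"offset":[-8.8,30.8,0],"dr":[0,0,0],"hand":-0.31},{"offset":[-8.8,30.8,0],"dr":[0,0,0],"hand":-0.31},{"offset":[-8.8,30.8,0],"dr":[0,0,0],"hand":-0.31},{"offset":[-8.8,30.8,0],"dr":[0,0,0],"hand":-0.31},{"offset":[-8.8,30.8,0],"dr":[0,0,0],"hand":-0.31},{"offset":[-8.8,30.8,0],"dr":[0,0,0],"hand":-0.31},{"offset":[-8.8,30.8,0],"dr":[0,0,0],"hand":-0.31},{"offset":[-8.8,30.8,0],"dr":[0,0,0],"hand":-0.31}]'
python3 - <<'E'
from h import *
env.capture('side')
need(645.7,164.7,9,97.5)
look('w6')
E
```

```text
clock: 16.35
position: [607.4, -88.5, 110.9]
orientation: [0.001, -0.066, 0.998, -0.0]
wrist_force: [0.0, 0.4, -0.5]
grip_width: 30.0
grasp_force: 24.5
clock: 17.15
position: [644.0, 166.3, 108.6]
orientation: [-0.001, -0.066, 0.998, 0.0]
wrist_force: [0.6, -0.1, 0.2]
grip_width: 30.1
grasp_force: 24.5
t 17.2 p [644.1 171.5 108.6] x [-0.991 -0.135  0.   ] y [-0.135  0.991  0.003] z [-0.     0.003 -1.   ] w 30.1 gf 24.472769333515316 F [-1.3  2.9  0.2] q [ 0.14  0.71  1.25  0.    1.18 -1.56]
turn 0.3 off [-0.7 -7.  99.6]
t 17.2 p [644.1 171.5 108.6] x [-0.991 -0.135  0.   ] y [-0.135  0.991  0.003] z [-0.     0.003 -1.   ] w 30.1 gf 24.472769333515316 F [-1.3  2.9  0.2] q [ 0.14  0.71  1.25  0.    1.18 -1.56]
blob [189. 518.] dia 22.8 [806.9  59.4   9. ]
blob [466. 391.] dia 40.4 [696.9 215.4   9. ]
blob [341. 391.] dia 40.3 [706.3 145.1   9. ]
```

View pics/w6.png

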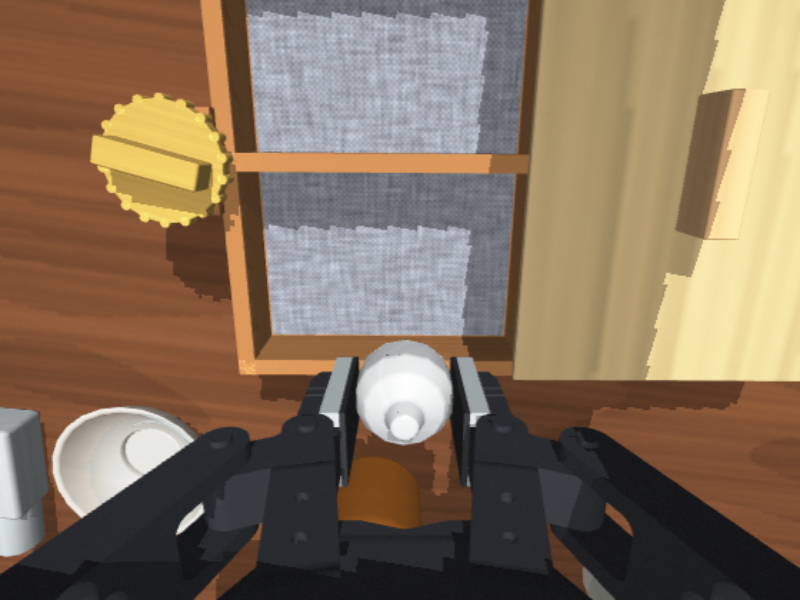

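```bash
python3 -m crank '[{"offset":[0,0,0],"dr":[0,0,0],"hand":-0.31},{"offset":[0,0,0],"dr":[0,0,0],"hand":-0.31}]'
python3 - <<'E'
from h import *
need(645.7,164.7,9,97.5)
im,K,Rc,t=cam('wrist')
hs=.7
cs=lambda a,b,z:(576.3+.9917*a-.1286*b,155.7+.1286*a+.9917*b,z)
o=cv2.resize(im,(800,600))
for a,b,z in [(102,-73,38),(94,-65,38),(94,62,38),(4,-65,38),(4,62,38),(94,-65,6),(94,62,6),(0,-90,66.5)]:
    p=proj(K,Rc,t,cs(a,b,z))/hs; print(a,b,z,np.round(p)); cv2.circle(o,tuple(int(x) for x in p),4,(0,0,255),1)
cv2.imwrite('pics/w7.png',o)
E
```

```text
clock: 17.45
position: [644.2, 164.1, 108.6]
orientation: [-0.0, -0.066, 0.998, -0.0]
wrist_force: [-0.4, -1.3, -0.1]
grip_width: 30.0
grasp_force: 24.5
t 17.45 p [644.2 164.1 108.6] x [-0.991 -0.131  0.001] y [-0.131  0.991 -0.   ] z [-0.001 -0.    -1.   ] w 30.0 gf 24.475052606721874 F [-0.4 -1.3 -0.1] q [ 0.13  0.7   1.26 -0.    1.18 -1.57]
turn 0.0 off [-1.6  0.4 99.6]
102 -73 38 [256. 376.]
94 -65 38 [271. 361.]
94 62 38 [529. 362.]
4 -65 38 [255. 173.]
4 62 38 [546. 173.]
94 -65 6 [286. 336.]
94 62 6 [515. 337.]
0 -90 66.5 [164. 165.]
```

View pics/w7.png

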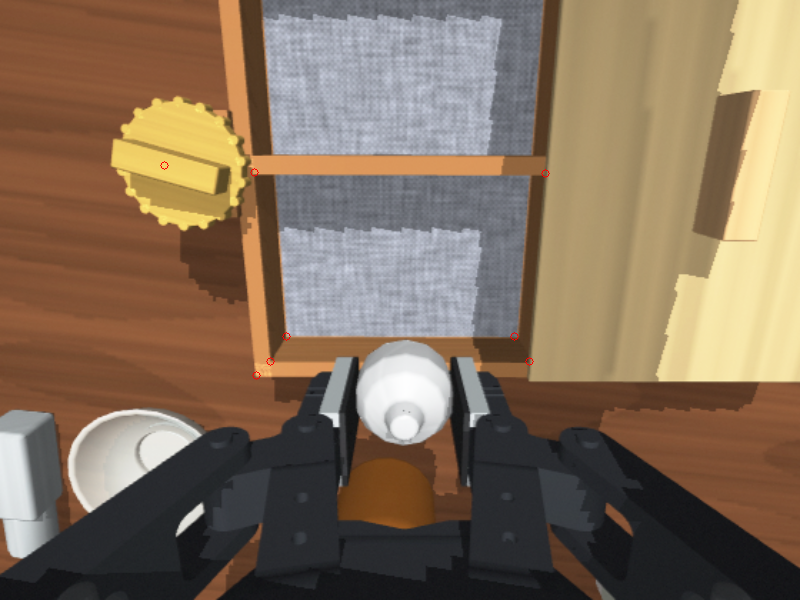

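```bash
python3 -m crank '[{"offset":[-1.6,0.4,25],"dr":[0,0,0],"hand":-0.31},{"offset":[0,0,25],"dr":[0,0,0],"hand":-0.31},{"offset":[0,0,20],"dr":[0,0,0],"hand":-0.31},{"offset":[0,0,15],"dr":[0,0,0],"hand":-0.31},{"offset":[0,0,8],"dr":[0,0,0],"hand":-0.31},{"offset":[0,0,5],"dr":[0,0,0],"hand":-0.31},{"offset":[0,0,0],"dr":[0,0,0],"hand":-0.31},{"offset":[0,0,0],"dr":[0,0,0],"hand":-0.31}]'
```

```text
clock: 18.3
position: [646.6, 165.6, 11.7]
orientation: [0.001, -0.066, 0.998, 0.0]
wrist_force: [0.1, -0.8, 0.2]
grip_width: 30.2
grasp_force: 24.5
```

```bash
python3 -m crank '[{"offset":[0,0,2],"dr":[0,0,0],"hand":-0.31},{"offset":[0,0,1],"dr":[0,0,0],"hand":-0.31},{"offset":[0,0,0],"dr":[0,0,0],"hand":-0.31}]'
python3 -m crank '[{"offset":[0,0,0],"dr":[0,0,0],"hand":-0.25},{"offset":[0,0,0],"dr":[0,0,0],"hand":-0.2},{"offset":[0,0,0],"dr":[0,0,0],"hand":-0.12},{"offset":[0,0,0],"dr":[0,0,0],"hand":-0.1},{"offset":[0,0,-10],"dr":[0,0,0],"hand":-0.1},{"offset":[0,0,-30],"dr":[0,0,0],"hand":-0.1},{"offset":[0,0,-40],"dr":[0,0,0],"hand":-0.1},{"offset":[0,0,-40],"dr":[0,0,0],"hand":0}]'
python3 -m crank '[{"offset":[12,-36,0],"dr":[0,0,0],"hand":0.2},{"offset":[12,-36,0],"dr":[0,0,0],"hand":0.2},{"offset":[12,-36,0],"dr":[0,0,0],"hand":0.2},{"offset":[12,-36,0],"dr":[0,0,0],"hand":0.2},{"offset":[10,-36,0],"dr":[0,0,0],"hand":0.2},{"offset":[6,-36,0],"dr":[0,0,0],"hand":0.2},{"offset":[5,-36,0],"dr":[0,0,0],"hand":0.2},{"offset":[0,-36,0],"dr":[0,0,0],"hand":0.2}]'
python3 -m crank '[{"offset":[0,-36,0],"dr":[0,0,0],"hand":0.2},{"offset":[0,0,0],"dr":[0,0,0],"hand":0.2},{"offset":[0,0,0],"dr":[0,0,0],"hand":0.2},{"offset":[0,0,0],"dr":[0,0,0],"hand":0.2}]'
python3 - <<'E'
from h import *
look('w8')
need(619.4,-167.8,1,97.5)
E
```

```text
clock: 18.6
position: [646.1, 165.6, 8.0]
orientation: [0.0, -0.066, 0.998, 0.0]
wrist_force: [0.4, 0.5, -0.5]
grip_width: 29.7
grasp_force: 24.5
clock: 19.4
position: [645.8, 165.5, 129.6]
orientation: [-0.0, -0.066, 0.998, 0.0]
wrist_force: [1.0, 0.3, 0.4]
grip_width: 42.6
grasp_force: 0.0
clock: 20.2
position: [615.2, -130.6, 128.9]
orientation: [0.0, -0.066, 0.998, -0.0]
wrist_force: [-0.6, 0.3, -0.0]
grip_width: 51.0
grasp_force: 0.0
clock: 20.6
position: [620.2, -163.8, 128.2]
orientation: [0.0, -0.066, 0.998, 0.0]
wrist_force: [0.1, 0.6, 0.1]
grip_width: 51.3
grasp_force: 0.0
t 20.6 p [ 620.2 -163.8  128.2] x [-0.991 -0.132 -0.   ] y [-0.132  0.991  0.   ] z [ 0.  0. -1.] w 51.3 gf 0.0 F [0.1 0.6 0.1] q [-0.38  0.64  1.32  0.    1.18 -2.08]
blob [624. 574.] dia 29.5 [810.5  19.5   9. ]
blob [506. 397.] dia 47.4 [684.1 -90.3   9. ]
blob [301. 397.] dia 47.3 [ 700.9 -216.7    9. ]
blob [395. 282.] dia 32.6 [ 619.6 -168.4    9. ]
blob [143. 224.] dia 33.0 [ 604.8 -310.7    9. ]
blob [494. 125.] dia 29.6 [ 528.6 -128.     9. ]
blob [260.  93.] dia 36.2 [ 529.1 -249.3    9. ]
blob [416.   9.] dia 32.6 [ 480.9 -175.3    9. ]
t 20.65 p [ 620.3 -163.5  128.1] x [-0.991 -0.133 -0.   ] y [-0.133  0.991  0.   ] z [ 0.  0. -1.] w 51.3 gf 0.0 F [-0.5  0.1 -0.2] q [-0.38  0.64  1.32  0.    1.18 -2.08]
turn 0.1 off [  1.5  -4.2 127.1]
```

```bash
python3 -m crank '[{"offset":[1.4,-4.6,35],"dr":[0,0,0],"hand":0.2},{"offset":[0,0,35],"dr":[0,0,0],"hand":0.2},{"offset":[0,0,35],"dr":[0,0,0],"hand":0.2},{"offset":[0,0,21],"dr":[0,0,0],"hand":0.2},{"offset":[0,0,0],"dr":[0,0,0],"hand":-0.1},{"offset":[0,0,0],"dr":[0,0,0],"hand":-0.2},{"offset":[0,0,0],"dr":[0,0,0],"hand":-0.2},{"offset":[0,0,0],"dr":[0,0,0],"hand":-0.26}]'
python3 -m crank '[{"offset":[0,0,0],"dr":[0,0,0],"hand":-0.28},{"offset":[0,0,0],"dr":[0,0,0],"hand":-0.28},{"offset":[0,0,0],"dr":[0,0,0],"hand":-0.30},{"offset":[0,0,0],"dr":[0,0,0],"hand":-0.30},{"offset":[0,0,0],"dr":[0,0,0],"hand":-0.30}]'
python3 -m crank '[{"offset":[0,0,0],"dr":[0,0,0],"hand":-0.31},{"offset":[0,0,0],"dr":[0,0,0],"hand":-0.31},{"offset":[0,0,-8],"dr":[0,0,0],"hand":-0.31},{"offset":[0,0,-20],"dr":[0,0,0],"hand":-0.31},{"offset":[0,0,-30],"dr":[0,0,0],"hand":-0.31},{"offset":[0,0,-30],"dr":[0,0,0],"hand":-0.31},{"offset":[0,0,-20],"dr":[0,0,0],"hand":-0.31},{"offset":[0,0,0],"dr":[0,0,0],"hand":-0.31}]'
python3 -c "
from h import *
need(607.7,131.5,110,97.5)"
```

```text
clock: 21.45
position: [620.0, -169.1, 2.8]
orientation: [0.001, -0.066, 0.998, -0.0]
wrist_force: [0.3, -0.1, -0.5]
grip_width: 31.6
grasp_force: 0.2
clock: 21.95
position: [620.0, -169.2, 2.9]
orientation: [0.001, -0.066, 0.998, -0.0]
wrist_force: [-1.2, 2.8, 7.2]
grip_width: 30.3
grasp_force: 17.3
clock: 22.75
position: [621.3, -170.4, 113.6]
orientation: [0.003, -0.066, 0.998, -0.002]
wrist_force: [0.6, 0.5, -0.4]
grip_width: 29.8
grasp_force: 23.6
t 22.75 p [ 621.3 -170.4  113.6] x [-0.991 -0.132 -0.006] y [-0.132  0.991 -0.004] z [ 0.006 -0.003 -1.   ] w 29.8 gf 23.568879040831234 F [ 0.6  0.5 -0.4] q [-0.39  0.66  1.33 -0.    1.15 -2.09]
turn 0.1 off [-25.9 301.1   3.6]
```

```bash
python3 -m crank '[{"offset":[-3,33,0],"dr":[0,0,0],"hand":-0.31},{"offset":[-3,33,0],"dr":[0,0,0],"hand":-0.31},{"offset":[-3,33,0],"dr":[0,0,0],"hand":-0.31},{"offset":[-3,33,0],"dr":[0,0,0],"hand":-0.31},{"offset":[-3,33,0],"dr":[0,0,0],"hand":-0.31},{"offset":[-3,33,0],"dr":[0,0,0],"hand":-0.31},{"offset":[-3,33,0],"dr":[0,0,0],"hand":-0.31},{"offset":[-3,33,0],"dr":[0,0,0],"hand":-0.31}]'
python3 -m crank '[{"offset":[-2,33,0],"dr":[0,0,0],"hand":-0.31},{"offset":[0,4,0],"dr":[0,0,0],"hand":-0.31},{"offset":[0,0,0],"dr":[0,0,0],"hand":-0.31},{"offset":[0,0,0],"dr":[0,0,0],"hand":-0.31},{"offset":[0,0,0],"dr":[0,0,0],"hand":-0.31}]'
python3 - <<'E'
from h import *
need(607.7,131.5,9,97.5)
look('w9')
need(607.7,131.5,9,97.5)
E
```

```text
clock: 23.55
position: [607.7, 96.5, 108.6]
orientation: [-0.001, -0.066, 0.998, -0.0]
wrist_force: [-0.1, -0.4, -0.2]
grip_width: 30.0
grasp_force: 23.6
clock: 24.05
position: [605.7, 131.0, 109.5]
orientation: [-0.0, -0.065, 0.998, -0.0]
wrist_force: [-1.0, -0.3, 0.9]
grip_width: 30.4
grasp_force: 23.6
t 24.05 p [605.7 131.  109.5] x [-0.991 -0.13   0.   ] y [-0.13   0.991 -0.   ] z [-0. -0. -1.] w 30.4 gf 23.595634779703687 F [-1.  -0.3  0.9] q [ 0.09  0.62  1.41 -0.    1.11 -1.61]
turn -0.0 off [ -2.    0.2 100.5]
t 24.05 p [605.7 131.  109.5] x [-0.991 -0.13   0.   ] y [-0.13   0.991 -0.   ] z [-0. -0. -1.] w 30.4 gf 23.595634779703687 F [-1.  -0.3  0.9] q [ 0.09  0.62  1.41 -0.    1.11 -1.61]
blob [189. 519.] dia 23.6 [769.8  17.4   9. ]
t 24.1 p [605.8 131.1 109.6] x [-0.992 -0.13   0.   ] y [-0.13   0.992 -0.   ] z [-0. -0. -1.] w 30.1 gf 23.59553572809091 F [-0.2  0.8 -0.6] q [ 0.09  0.62  1.41 -0.    1.11 -1.61]
turn -0.0 off [ -1.9   0.2 100.6]
```

View pics/w9.png

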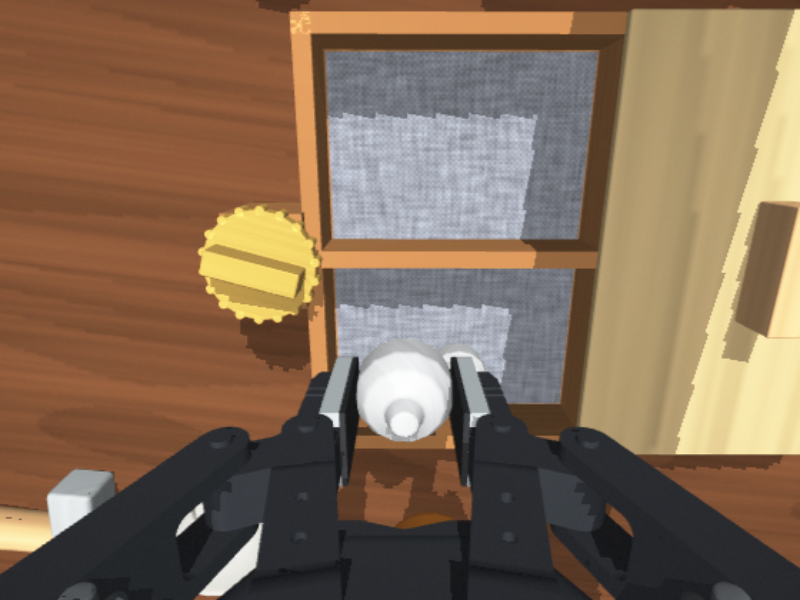

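```bash
python3 -m crank '[{"offset":[-1.5,0.2,25],"dr":[0,0,0],"hand":-0.31},{"offset":[0,0,25],"dr":[0,0,0],"hand":-0.31},{"offset":[0,0,20],"dr":[0,0,0],"hand":-0.31},{"offset":[0,0,15],"dr":[0,0,0],"hand":-0.31},{"offset":[0,0,10],"dr":[0,0,0],"hand":-0.31},{"offset":[0,0,4],"dr":[0,0,0],"hand":-0.31},{"offset":[0,0,0.5],"dr":[0,0,0],"hand":-0.31},{"offset":[0,0,0],"dr":[0,0,0],"hand":-0.31}]'
python3 -m crank '[{"offset":[0,0,0.7],"dr":[0,0,0],"hand":-0.31},{"offset":[0,0,0],"dr":[0,0,0],"hand":-0.31},{"offset":[0,0,0],"dr":[0,0,0],"hand":-0.31}]'
```

```text
clock: 24.9
position: [607.7, 132.8, 11.1]
orientation: [0.001, -0.066, 0.998, 0.0]
wrist_force: [0.4, -0.7, 0.3]
grip_width: 29.9
grasp_force: 23.6
clock: 25.2
position: [607.4, 132.9, 10.1]
orientation: [0.0, -0.066, 0.998, 0.0]
wrist_force: [-0.8, -0.3, -0.3]
grip_width: 30.3
grasp_force: 23.6
```

```bash
python3 -m crank '[{"offset":[0,0,1],"dr":[0,0,0],"hand":-0.31},{"offset":[0,0,0],"dr":[0,0,0],"hand":-0.25},{"offset":[0,0,0],"dr":[0,0,0],"hand":-0.18},{"offset":[0,0,0],"dr":[0,0,0],"hand":-0.12},{"offset":[0,0,0],"dr":[0,0,0],"hand":-0.1},{"offset":[0,0,-15],"dr":[0,0,0],"hand":-0.1},{"offset":[0,0,-30],"dr":[0,0,0],"hand":-0.1},{"offset":[0,0,-40],"dr":[0,0,0],"hand":-0.1}]'
python3 -m crank '[{"offset":[0,0,-35],"dr":[0,0,0],"hand":0},{"offset":[18,-32,0],"dr":[0,0,0],"hand":0.2},{"offset":[18,-32,0],"dr":[0,0,0],"hand":0.2},{"offset":[18,-32,0],"dr":[0,0,0],"hand":0.2},{"offset":[18,-32,0],"dr":[0,0,0],"hand":0.2},{"offset":[18,-32,0],"dr":[0,0,0],"hand":0.2},{"offset":[18,-32,0],"dr":[0,0,0],"hand":0.2},{"offset":[18,-32,0],"dr":[0,0,0],"hand":0.2}]'
python3 -m crank '[{"offset":[18,-32,0],"dr":[0,0,0],"hand":0.2},{"offset":[18,-33,0],"dr":[0,0,0],"hand":0.2},{"offset":[0,0,0],"dr":[0,0,0],"hand":0.2},{"offset":[0,0,0],"dr":[0,0,0],"hand":0.2},{"offset":[0,0,0],"dr":[0,0,0],"hand":0.2}]'
python3 - <<'E'
from h import *
look('w10')
need(480,-175.3,1,97.5)
E
```

```text
clock: 26.0
position: [606.0, 132.7, 93.9]
orientation: [-0.002, -0.066, 0.998, 0.0]
wrist_force: [0.6, -0.3, 0.3]
grip_width: 38.4
grasp_force: 0.0
clock: 26.8
position: [511.3, -107.2, 129.9]
orientation: [0.001, -0.066, 0.998, -0.0]
wrist_force: [0.1, 0.2, 0.7]
grip_width: 51.5
grasp_force: 0.0
clock: 27.3
position: [485.0, -174.3, 129.1]
orientation: [0.0, -0.066, 0.998, 0.0]
wrist_force: [-0.8, 0.8, -0.8]
grip_width: 51.4
grasp_force: 0.0
t 27.3 p [ 485.  -174.3  129.1] x [-0.991 -0.132 -0.001] y [-0.132  0.991 -0.   ] z [ 0.001  0.    -1.   ] w 51.4 gf 0.0 F [-0.8  0.8 -0.8] q [-0.49  0.43  1.7   0.    1.01 -2.2 ]
blob [166. 433.] dia 32.1 [ 603.2 -311.     9. ]
blob [507. 397.] dia 47.9 [ 549.4 -100.1    9. ]
blob [301. 397.] dia 47.9 [ 566.3 -227.     9. ]
blob [468. 366.] dia 28.7 [ 531.9 -128.     9. ]
blob [269. 338.] dia 34.4 [ 529.1 -249.2    9. ]
blob [402. 271.] dia 32.6 [ 477.6 -175.5    9. ]
t 27.35 p [ 485.  -174.1  129. ] x [-0.991 -0.133 -0.001] y [-0.133  0.991  0.   ] z [ 0.001  0.    -1.   ] w 51.2 gf 0.0 F [0.2 0.1 0.4] q [-0.49  0.43  1.7   0.    1.01 -2.2 ]
turn 0.1 off [  5.1  -0.6 128. ]
```

```bash
python3 -m crank '[{"offset":[7.4,-0.3,35],"dr":[0,0,0],"hand":0.2},{"offset":[0,0,35],"dr":[0,0,0],"hand":0.2},{"offset":[0,0,35],"dr":[0,0,0],"hand":0.2},{"offset":[0,0,22],"dr":[0,0,0],"hand":0.2},{"offset":[0,0,0],"dr":[0,0,0],"hand":-0.1},{"offset":[0,0,0],"dr":[0,0,0],"hand":-0.2},{"offset":[0,0,0],"dr":[0,0,0],"hand":-0.2},{"offset":[0,0,0],"dr":[0,0,0],"hand":-0.26}]'
python3 -m crank '[{"offset":[0,0,0],"dr":[0,0,0],"hand":-0.28},{"offset":[0,0,0],"dr":[0,0,0],"hand":-0.28},{"offset":[0,0,0],"dr":[0,0,0],"hand":-0.30},{"offset":[0,0,0],"dr":[0,0,0],"hand":-0.30},{"offset":[0,0,0],"dr":[0,0,0],"hand":-0.30}]'
python3 -m crank '[{"offset":[0,0,0],"dr":[0,0,0],"hand":-0.31},{"offset":[0,0,0],"dr":[0,0,0],"hand":-0.31},{"offset":[0,0,-8],"dr":[0,0,0],"hand":-0.31},{"offset":[0,0,-20],"dr":[0,0,0],"hand":-0.31},{"offset":[0,0,-30],"dr":[0,0,0],"hand":-0.31},{"offset":[0,0,-30],"dr":[0,0,0],"hand":-0.31},{"offset":[0,0,-30],"dr":[0,0,0],"hand":-0.31},{"offset":[0,0,0],"dr":[0,0,0],"hand":-0.31}]'
python3 -c "
from h import *
need(600.5,186.8,110,97.5)"
```

```text
clock: 28.15
position: [478.0, -176.4, 2.8]
orientation: [0.001, -0.066, 0.998, -0.0]
wrist_force: [0.1, -0.2, -0.1]
grip_width: 31.4
grasp_force: 0.0
clock: 28.65
position: [478.0, -176.4, 2.8]
orientation: [0.001, -0.066, 0.998, -0.0]
wrist_force: [-0.9, 2.5, 8.0]
grip_width: 30.3
grasp_force: 17.3
clock: 29.45
position: [479.3, -177.5, 123.9]
orientation: [0.003, -0.066, 0.998, -0.002]
wrist_force: [0.1, -0.0, -0.3]
grip_width: 30.1
grasp_force: 23.5
t 29.45 p [ 479.3 -177.5  123.9] x [-0.991 -0.132 -0.006] y [-0.132  0.991 -0.005] z [ 0.007 -0.004 -1.   ] w 30.1 gf 23.504803567630006 F [ 0.1 -0.  -0.3] q [-0.5   0.43  1.72 -0.    0.99 -2.21]
turn 0.1 off [-167.7  345.4   13.9]
```

```bash
python3 -m crank '[{"offset":[-15,31,0],"dr":[0,0,0],"hand":-0.31},{"offset":[-15,31,0],"dr":[0,0,0],"hand":-0.31},{"offset":[-15,31,0],"dr":[0,0,0],"hand":-0.31},{"offset":[-15,31,0],"dr":[0,0,0],"hand":-0.31},{"offset":[-15,31,0],"dr":[0,0,0],"hand":-0.31},{"offset":[-15,31,0],"dr":[0,0,0],"hand":-0.31},{"offset":[-15,31,0],"dr":[0,0,0],"hand":-0.31},{"offset":[-15,31,0],"dr":[0,0,0],"hand":-0.31}]'
python3 -m crank '[{"offset":[-15,31,0],"dr":[0,0,0],"hand":-0.31},{"offset":[-15,31,0],"dr":[0,0,0],"hand":-0.31},{"offset":[-15,31,4],"dr":[0,0,0],"hand":-0.31},{"offset":[-2,3,5],"dr":[0,0,0],"hand":-0.31},{"offset":[0,0,0],"dr":[0,0,0],"hand":-0.31},{"offset":[0,0,0],"dr":[0,0,0],"hand":-0.31},{"offset":[0,0,0],"dr":[0,0,0],"hand":-0.31}]'
python3 - <<'E'
from h import *
look('w11')
need(600.5,186.8,9,97.5)
E
```

```text
clock: 30.25
position: [563.4, 86.6, 119.2]
orientation: [-0.001, -0.066, 0.998, -0.0]
wrist_force: [0.3, -1.3, -0.3]
grip_width: 29.9
grasp_force: 23.5
clock: 30.95
position: [597.4, 185.4, 110.7]
orientation: [-0.0, -0.065, 0.998, -0.0]
wrist_force: [0.7, -0.2, -0.1]
grip_width: 29.8
grasp_force: 23.5
t 30.95 p [597.4 185.4 110.7] x [-0.991 -0.13   0.   ] y [-0.13   0.991 -0.   ] z [-0. -0. -1.] w 29.8 gf 23.532892295188503 F [ 0.7 -0.2 -0.1] q [ 0.18  0.63  1.39 -0.    1.12 -1.52]
blob [  1. 544.] dia 35.9 [798.4 -48.7   9. ]
blob [ 10. 482.] dia 19.4 [749.4 -37.9   9. ]
blob [466. 391.] dia 40.7 [651.5 229.2   9. ]
blob [329.  64.] dia 38.4 [490.5 136.5   9. ]
t 31.0 p [597.5 185.4 110.9] x [-0.991 -0.13  -0.   ] y [-0.13   0.991 -0.   ] z [ 0. -0. -1.] w 30.2 gf 23.53300500079058 F [ 0.   0.3 -0. ] q [ 0.18  0.63  1.39 -0.    1.12 -1.52]
turn -0.0 off [ -3.1   1.  101.9]
```

View pics/w11.png

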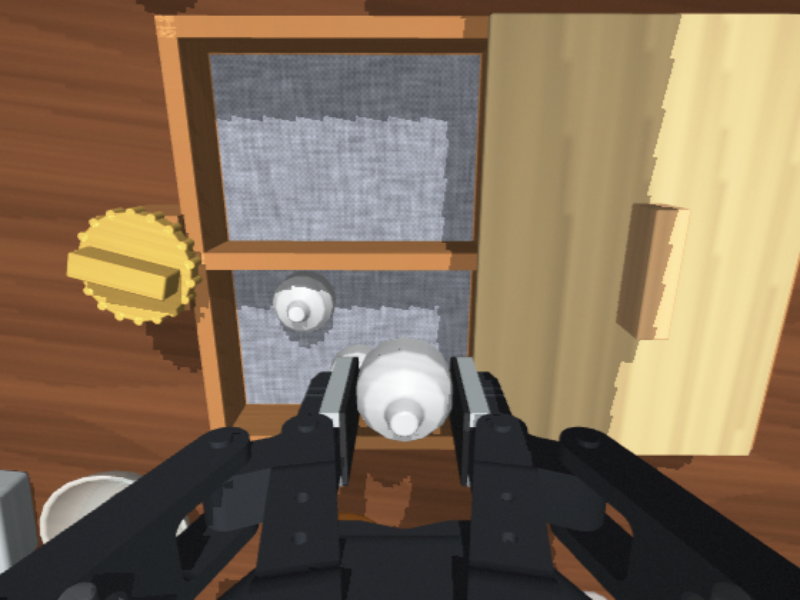

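```bash
python3 -m crank '[{"offset":[-2.7,-1.7,25],"dr":[0,0,0],"hand":-0.31},{"offset":[0,0,25],"dr":[0,0,0],"hand":-0.31},{"offset":[0,0,10],"dr":[0,0,0],"hand":-0.31},{"offset":[0,0,0],"dr":[0,0,0],"hand":-0.31},{"offset":[0,0,0],"dr":[0,0,0],"hand":-0.31}]'
python3 -m crank '[{"offset":[0,0,12],"dr":[0,0,0],"hand":-0.31},{"offset":[0,0,12],"dr":[0,0,0],"hand":-0.31},{"offset":[0,0,10],"dr":[0,0,0],"hand":-0.31},{"offset":[0,0,6],"dr":[0,0,0],"hand":-0.31},{"offset":[0,0,0],"dr":[0,0,0],"hand":-0.31},{"offset":[0,0,0],"dr":[0,0,0],"hand":-0.31}]'
```

```text
clock: 31.5
position: [601.0, 185.1, 51.5]
orientation: [0.001, -0.066, 0.998, 0.0]
wrist_force: [-0.1, 0.4, -0.7]
grip_width: 30.0
grasp_force: 23.5
clock: 32.1
position: [600.4, 185.4, 10.3]
orientation: [-0.0, -0.066, 0.998, 0.0]
wrist_force: [-0.1, -1.4, -0.2]
grip_width: 29.9
grasp_force: 23.6
```

```bash
python3 -m crank '[{"offset":[0,0,1.3],"dr":[0,0,0],"hand":-0.31},{"offset":[0,0,0],"dr":[0,0,0],"hand":-0.25},{"offset":[0,0,0],"dr":[0,0,0],"hand":-0.18},{"offset":[0,0,0],"dr":[0,0,0],"hand":-0.15},{"offset":[0,0,0],"dr":[0,0,0],"hand":-0.15},{"offset":[0,0,-10],"dr":[0,0,0],"hand":-0.15},{"offset":[0,0,-30],"dr":[0,0,0],"hand":-0.15},{"offset":[0,0,-40],"dr":[0,0,0],"hand":-0.15}]'
python3 -m crank '[{"offset":[0,0,-40],"dr":[0,0,0],"hand":0.1},{"offset":[4,-35,0],"dr":[0,0,0],"hand":0.1},{"offset":[4,-35,0],"dr":[0,0,0],"hand":0.1},{"offset":[4,-35,0],"dr":[0,0,0],"hand":0.1},{"offset":[4,-35,0],"dr":[0,0,0],"hand":0.1},{"offset":[4,-35,0],"dr":[0,0,0],"hand":0.1},{"offset":[4,-35,0],"dr":[0,0,0],"hand":0.1},{"offset":[4,-35,0],"dr":[0,0,0],"hand":0.1}]'
python3 -m crank '[{"offset":[4,-35,0],"dr":[0,0,0],"hand":0.1},{"offset":[4,-35,0],"dr":[0,0,0],"hand":0.1},{"offset":[4,-35,0],"dr":[0,0,0],"hand":0.1},{"offset":[4,-35,0],"dr":[0,0,0],"hand":0.1},{"offset":[4,-35,0],"dr":[0,0,0],"hand":0.1},{"offset":[4,-35,0],"dr":[0,0,0],"hand":0.1},{"offset":[4,-35,0],"dr":[0,0,0],"hand":0.1},{"offset":[0,0,0],"dr":[0,0,0],"hand":0.1}]'
python3 -m crank '[{"offset":[0,0,0],"dr":[0,0,0],"hand":0.1},{"offset":[0,0,0],"dr":[0,0,0],"hand":0.1}]'
python3 - <<'E'
from h import *
im,K,Rc,t=look('w12',9)
for d in env.search_frame('wrist','ring0')[:3]: print(np.round(d['xyz'],1),d['conf'])
need(604.5,-311.2,2,97.5)
im,K,Rc,t=cam('side'); blobs(im,K,Rc,t)
cv2.imwrite('pics/s1.png',cv2.resize(im,(800,600)))
E
```

```text
clock: 32.9
position: [599.2, 185.1, 89.0]
orientation: [-0.002, -0.066, 0.998, -0.0]
wrist_force: [1.1, 0.2, -0.3]
grip_width: 36.3
grasp_force: 0.0
clock: 33.7
position: [605.0, -62.7, 130.3]
orientation: [0.001, -0.066, 0.998, -0.0]
wrist_force: [-0.1, 0.6, -0.3]
grip_width: 46.6
grasp_force: 0.0
clock: 34.5
position: [608.8, -312.7, 129.8]
orientation: [0.0, -0.064, 0.998, -0.001]
wrist_force: [-0.8, 0.7, 0.3]
grip_width: 47.3
grasp_force: 0.0
clock: 34.7
position: [609.5, -306.8, 129.7]
orientation: [0.0, -0.066, 0.998, 0.0]
wrist_force: [0.2, 0.4, 1.0]
grip_width: 47.0
grasp_force: 0.0
t 34.7 p [ 609.5 -306.8  129.7] x [-0.991 -0.132 -0.   ] y [-0.132  0.991  0.   ] z [ 0.  0. -1.] w 47.0 gf 0.0 F [0.2 0.4 1. ] q [-0.58  0.71  1.17  0.    1.26 -2.28]
blob [589. 567.] dia 28.0 [ 798.6 -148.7    9. ]
blob [498. 395.] dia 46.7 [ 673.4 -238.4    9. ]
blob [310. 395.] dia 46.7 [ 688.9 -354.5    9. ]
blob [393. 275.] dia 28.8 [ 605.6 -312.5    9. ]
blob [755. 184.] dia 30.8 [ 528.9 -124.3    9. ]
blob [529. 154.] dia 34.0 [ 529.3 -249.2    9. ]
[ 606.9 -314.6   14.2] 0.67
t 34.8 p [ 609.8 -306.4  129.7] x [-0.991 -0.133 -0.   ] y [-0.133  0.991  0.   ] z [ 0.  0. -1.] w 46.9 gf 0.0 F [-0.6  0.1 -0.2] q [-0.58  0.71  1.17  0.    1.26 -2.28]
turn 0.2 off [  5.8  -4.  127.7]
blob [503. 448.] dia 31.1 [ 603.4 -315.8    9. ]
blob [417. 432.] dia 31.4 [ 527.3 -252.1    9. ]
```

View pics/s1.png

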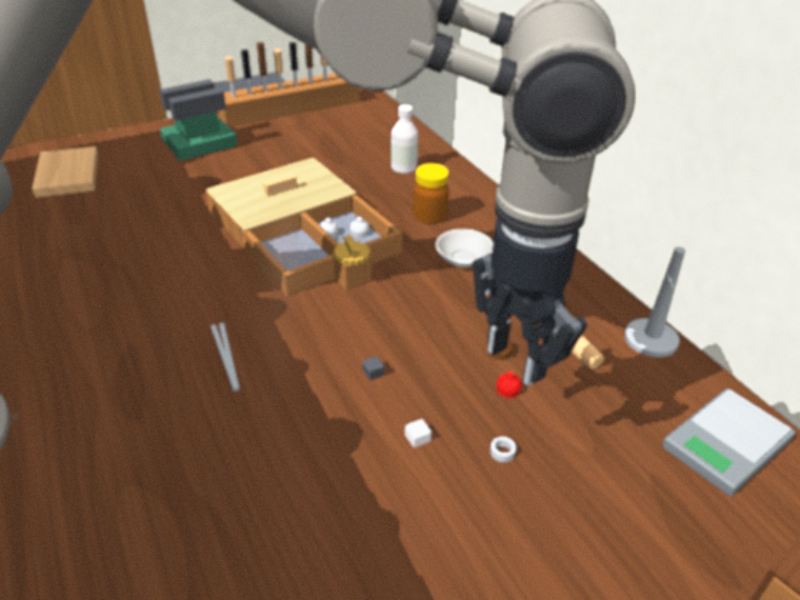

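```bash
python3 -m crank '[{"offset":[5.2,-5.2,35],"dr":[0,0,0],"hand":0.1},{"offset":[0,0,35],"dr":[0,0,0],"hand":0.1},{"offset":[0,0,35],"dr":[0,0,0],"hand":0.1},{"offset":[0,0,22.5],"dr":[0,0,0],"hand":0.1},{"offset":[0,0,0],"dr":[0,0,0],"hand":-0.2},{"offset":[0,0,0],"dr":[0,0,0],"hand":-0.3},{"offset":[0,0,0],"dr":[0,0,0],"hand":-0.3},{"offset":[0,0,0],"dr":[0,0,0],"hand":-0.35}]'
python3 -m crank '[{"offset":[0,0,0],"dr":[0,0,0],"hand":-0.37},{"offset":[0,0,0],"dr":[0,0,0],"hand":-0.37},{"offset":[0,0,0],"dr":[0,0,0],"hand":-0.39},{"offset":[0,0,0],"dr":[0,0,0],"hand":-0.39},{"offset":[0,0,0],"dr":[0,0,0],"hand":-0.39}]'
```

```text
clock: 35.65
position: [605.3, -313.4, 2.4]
orientation: [0.0, -0.066, 0.998, -0.0]
wrist_force: [0.2, -0.2, -0.2]
grip_width: 27.8
grasp_force: 0.0
clock: 36.15
position: [605.1, -313.6, 2.2]
orientation: [0.0, -0.066, 0.998, -0.0]
wrist_force: [-0.2, 0.4, 4.9]
grip_width: 26.2
grasp_force: 13.0
```

```bash
python3 -m crank '[{"offset":[0,0,0],"dr":[0,0,0],"hand":-0.41},{"offset":[0,0,0],"dr":[0,0,0],"hand":-0.41},{"offset":[0,0,-8],"dr":[0,0,0],"hand":-0.41},{"offset":[0,0,-20],"dr":[0,0,0],"hand":-0.41},{"offset":[0,0,-30],"dr":[0,0,0],"hand":-0.41},{"offset":[0,0,-30],"dr":[0,0,0],"hand":-0.41},{"offset":[0,0,-25],"dr":[0,0,0],"hand":-0.41},{"offset":[0,0,0],"dr":[0,0,0],"hand":-0.41}]'
python3 -m crank '[{"offset":[1,33,0],"dr":[0,0,0],"hand":-0.41},{"offset":[1,33,0],"dr":[0,0,0],"hand":-0.41},{"offset":[1,33,0],"dr":[0,0,0],"hand":-0.41},{"offset":[1,33,0],"dr":[0,0,0],"hand":-0.41},{"offset":[1,33,0],"dr":[0,0,0],"hand":-0.41},{"offset":[1,33,0],"dr":[0,0,0],"hand":-0.41},{"offset":[1,33,0],"dr":[0,0,0],"hand":-0.41},{"offset":[1,33,0],"dr":[0,0,0],"hand":-0.41}]'
python3 -m crank '[{"offset":[1,33,0],"dr":[0,0,0],"hand":-0.41},{"offset":[1,33,0],"dr":[0,0,0],"hand":-0.41},{"offset":[1,33,0],"dr":[0,0,0],"hand":-0.41},{"offset":[1,33,0],"dr":[0,0,0],"hand":-0.41},{"offset":[1,33,0],"dr":[0,0,0],"hand":-0.41},{"offset":[1,33,0],"dr":[0,0,0],"hand":-0.41},{"offset":[0,0,0],"dr":[0,0,0],"hand":-0.41},{"offset":[0,0,0],"dr":[0,0,0],"hand":-0.41}]'
python3 - <<'E'
from h import *
look('w13')
need(527.7,149.4,9,97.5)
E
```

```text
clock: 36.95
position: [606.9, -315.0, 119.5]
orientation: [0.003, -0.066, 0.998, -0.003]
wrist_force: [1.3, 0.0, 0.7]
grip_width: 25.7
grasp_force: 27.4
clock: 37.75
position: [561.4, -51.7, 113.9]
orientation: [-0.001, -0.066, 0.998, 0.0]
wrist_force: [-0.7, 0.3, -0.5]
grip_width: 25.6
grasp_force: 27.4
clock: 38.55
position: [529.8, 142.9, 114.1]
orientation: [-0.001, -0.067, 0.998, -0.0]
wrist_force: [0.1, -0.6, -0.2]
grip_width: 25.6
grasp_force: 27.4
t 38.55 p [529.8 142.9 114.1] x [-0.991 -0.134  0.001] y [-0.134  0.991 -0.   ] z [-0.001 -0.    -1.   ] w 25.6 gf 27.40161513676867 F [ 0.1 -0.6 -0.2] q [ 0.12  0.5   1.62 -0.    1.02 -1.58]
blob [215. 588.] dia 24.0 [753.8  45.4   9. ]
t 38.6 p [530.1 142.2 114.2] x [-0.991 -0.132  0.001] y [-0.132  0.991 -0.   ] z [-0.001 -0.    -1.   ] w 25.9 gf 27.401434478815645 F [ 0.1 -0.1 -0.5] q [ 0.12  0.5   1.62 -0.    1.02 -1.58]
turn 0.1 off [  1.4   7.5 105.2]
```

View pics/w13.png

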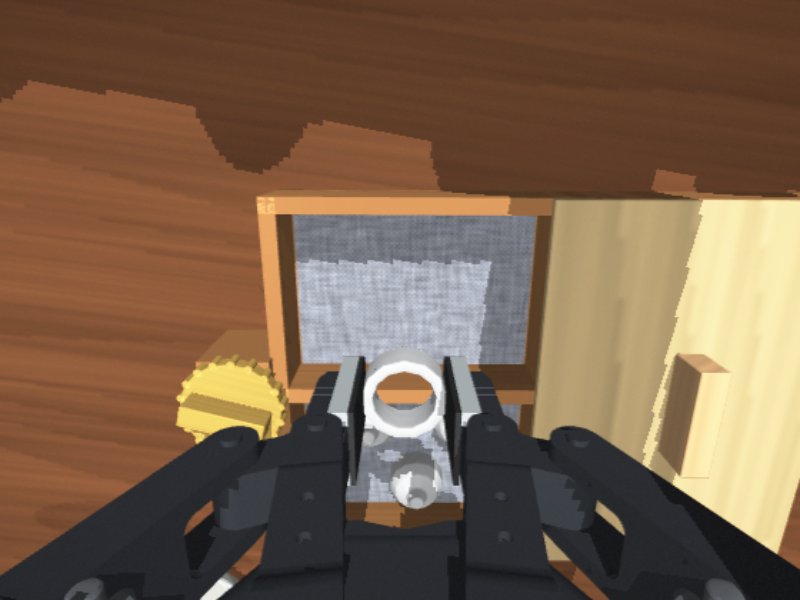

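```bash
python3 -m crank '[{"offset":[1,6,30],"dr":[0,0,0],"hand":-0.41},{"offset":[0,0,30],"dr":[0,0,0],"hand":-0.41},{"offset":[0,0,20],"dr":[0,0,0],"hand":-0.41},{"offset":[0,0,12],"dr":[0,0,0],"hand":-0.41},{"offset":[0,0,8],"dr":[0,0,0],"hand":-0.41},{"offset":[0,0,4],"dr":[0,0,0],"hand":-0.41},{"offset":[0,0,0],"dr":[0,0,0],"hand":-0.41},{"offset":[0,0,0],"dr":[0,0,0],"hand":-0.41}]'
python3 -m crank '[{"offset":[0,0,1],"dr":[0,0,0],"hand":-0.41},{"offset":[0,0,0],"dr":[0,0,0],"hand":-0.41}]'
```

```text
clock: 39.4
position: [529.1, 148.3, 11.6]
orientation: [0.001, -0.066, 0.998, 0.0]
wrist_force: [-0.5, -0.1, 0.3]
grip_width: 25.9
grasp_force: 27.4
clock: 39.6
position: [528.8, 148.4, 10.3]
orientation: [0.001, -0.066, 0.998, 0.0]
wrist_force: [0.4, -0.3, 0.3]
grip_width: 26.3
grasp_force: 27.4
```

```bash
python3 -m crank '[{"offset":[0,0,1.7],"dr":[0,0,0],"hand":-0.41},{"offset":[0,0,0],"dr":[0,0,0],"hand":-0.35},{"offset":[0,0,0],"dr":[0,0,0],"hand":-0.28},{"offset":[0,0,0],"dr":[0,0,0],"hand":-0.2},{"offset":[0,0,0],"dr":[0,0,0],"hand":-0.2},{"offset":[0,0,-10],"dr":[0,0,0],"hand":-0.2},{"offset":[0,0,-30],"dr":[0,0,0],"hand":-0.2},{"offset":[0,0,-40],"dr":[0,0,0],"hand":-0.2}]'
python3 -m crank '[{"offset":[0,0,-40],"dr":[0,0,0],"hand":-0.3},{"offset":[0,0,-40],"dr":[0,0,0],"hand":-0.3},{"offset":[0,0,-40],"dr":[0,0,0],"hand":-0.3},{"offset":[0,0,0],"dr":[0,0,0],"hand":-0.3},{"offset":[0,0,0],"dr":[0,0,0],"hand":-0.3}]'
python3 - <<'E'
from h import *
im,K,Rc,t=look('w14',15)
for n in ['ring0','bell0']:
    for d in env.search_frame('wrist',n)[:6]: print(n,np.round(d['xyz'],1),round(d['conf'],2))
cx=lambda p:(np.array(p)[:2]-[576.3,155.7])@np.array([[.9917,-.1286],[.1286,.9917]])
for n in ['ring0','bell0']:
    for d in env.search_frame('wrist',n)[:6]: print(n,np.round(cx(d['xyz'])))
env.capture('scene')
for n in ['ring0','bell0']:
    for d in env.search_frame('scene',n)[:8]: print('scene',n,np.round(d['xyz'],1),round(d['conf'],2))
need(558.8,288.1,115,97.5)
E
```

```text
clock: 40.4
position: [527.3, 148.1, 88.1]
orientation: [-0.002, -0.066, 0.998, -0.0]
wrist_force: [0.0, 0.1, -0.5]
grip_width: 34.2
grasp_force: 0.0
clock: 40.9
position: [528.7, 148.4, 209.6]
orientation: [0.001, -0.066, 0.998, 0.0]
wrist_force: [-0.1, 0.1, -0.9]
grip_width: 29.8
grasp_force: 0.0
t 40.9 p [528.7 148.4 209.6] x [-0.991 -0.132 -0.003] y [-0.132  0.991  0.   ] z [ 0.003  0.    -1.   ] w 29.8 gf 0.0 F [-0.1  0.1 -0.9] q [ 0.13  0.4   1.49  0.    1.24 -1.57]
blob [250. 539.] dia 34.5 [801.8  47.6  15. ]
blob [136. 476.] dia 31.2 [748.6 -50.1  15. ]
blob [ 12. 204.] dia 26.4 [ 529.  -129.1   15. ]
blob [256.   6.] dia 28.7 [382.7  36.5  15. ]
ring0 [529.  146.4  16.7] 0.61
bell0 [642.9 166.5  25.3] 0.9
bell0 [620.  189.8  25.4] 0.74
bell0 [601.5 137.3  25.7] 0.67
bell0 [ 696.3 -155.4    8.9] 0.55
ring0 [-48.  -3.]
bell0 [67.  2.]
bell0 [48. 28.]
bell0 [ 23. -21.]
bell0 [  79. -324.]
scene ring0 [591.1  69.5  53. ] 0.54
scene bell0 [ 703.5 -162.9   13. ] 0.75
scene bell0 [ 675.6 -223.8   16.5] 0.7
scene bell0 [614.6 135.9  26.1] 0.62
scene bell0 [650.9 171.   26.2] 0.58
scene bell0 [638.6 200.1  26.2] 0.55
t 41.3 p [528.2 148.3 207.4] x [-0.991 -0.132  0.001] y [-0.132  0.991  0.   ] z [-0.001 -0.    -1.   ] w 29.8 gf 0.0 F [-0.1 -0.5 -0.5] q [ 0.13  0.41  1.5   0.    1.24 -1.57]
turn 0.1 off [-48.5 134.6  92.4]
```

View pics/w14.png

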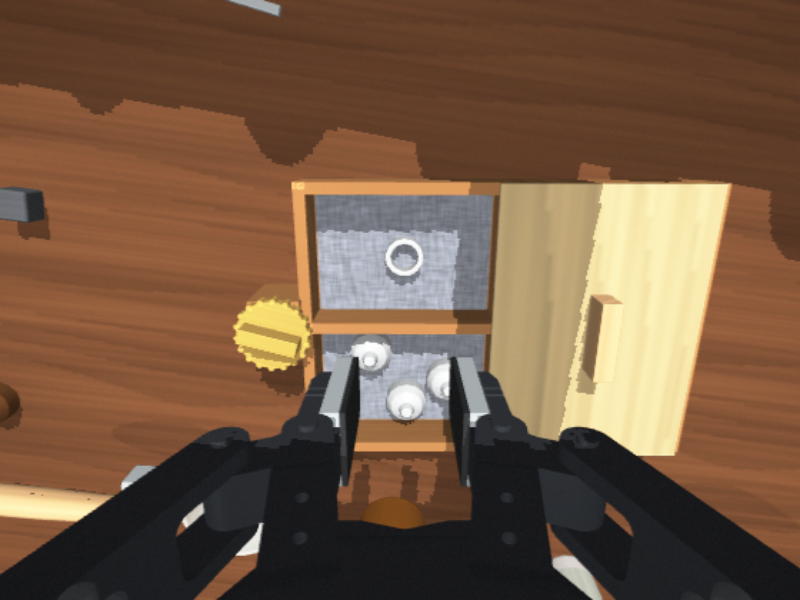

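```bash
python3 -m crank '[{"offset":[-10,27,0],"dr":[0,0,0],"hand":-0.3},{"offset":[-10,27,0],"dr":[0,0,0],"hand":-0.3},{"offset":[-10,27,0],"dr":[0,0,0],"hand":-0.3},{"offset":[-10,27,0],"dr":[0,0,0],"hand":-0.3},{"offset":[-9,27,0],"dr":[0,0,0],"hand":-0.3},{"offset":[0,0,0],"dr":[0,0,0],"hand":-0.3},{"offset":[0,0,0],"dr":[0,0,0],"hand":-0.3},{"offset":[0,0,0],"dr":[0,0,0],"hand":-0.3}]'
python3 - <<'E'
from h import *
im,K,Rc,t=look('w15',15)
c=lambda a,b,z:(576.3+.9917*a-.1286*b,155.7+.1286*a+.9917*b,z)
print('grip pred',proj(K,Rc,t,c(0,135,65.5))*800/560)
x=cv2.resize(im,(1600,1200),interpolation=cv2.INTER_CUBIC)[350:950,0:800]; cv2.imwrite('pics/w15c.png',x)
need(558.8,288.1,48,97.5)
E
```

```text
clock: 42.1
position: [559.1, 287.8, 207.8]
orientation: [-0.0, -0.066, 0.998, -0.0]
wrist_force: [0.4, -0.2, -0.6]
grip_width: 29.7
grasp_force: 0.0
t 42.1 p [559.1 287.8 207.8] x [-0.991 -0.131  0.001] y [-0.131  0.991 -0.   ] z [-0.001 -0.001 -1.   ] w 29.7 gf 0.0 F [ 0.4 -0.2 -0.6] q [ 0.35  0.55  1.25 -0.    1.34 -1.35]
grip pred [405.66408789 273.91655515]
t 42.15 p [559.3 287.6 208.1] x [-0.991 -0.131  0.   ] y [-0.131  0.991 -0.   ] z [-0. -0. -1.] w 29.7 gf 0.0 F [-0.4 -0.3  0.6] q [ 0.35  0.55  1.25 -0.    1.34 -1.35]
turn 0.0 off [  0.4   0.6 160.1]
```

View pics/w15c.png

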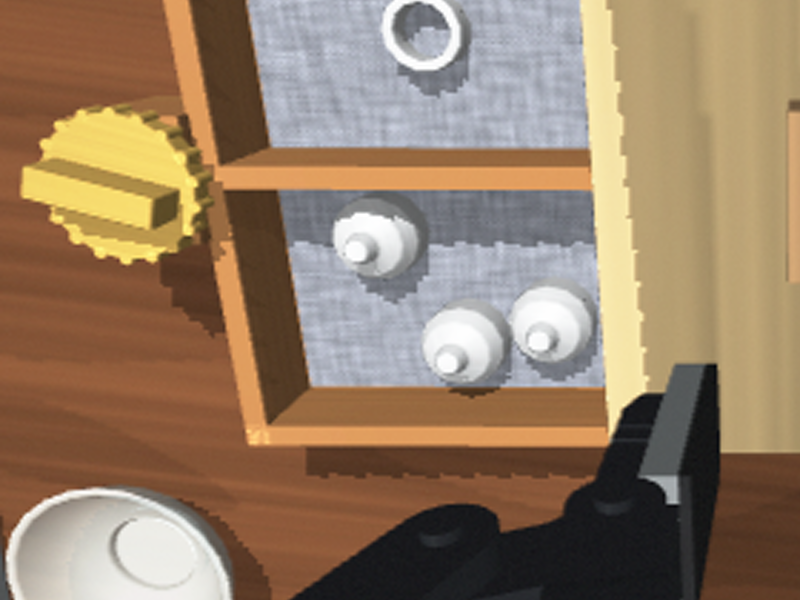

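```bash
python3 -m crank '[{"offset":[0.4,0,40],"dr":[0,0,0],"hand":-0.3},{"offset":[0,0,40],"dr":[0,0,0],"hand":-0.3},{"offset":[0,0,40],"dr":[0,0,0],"hand":-0.3},{"offset":[0,0,25],"dr":[0,0,0],"hand":-0.3},{"offset":[0,0,14],"dr":[0,0,0],"hand":-0.3},{"offset":[0,0,0],"dr":[0,0,0],"hand":-0.73},{"offset":[0,0,0],"dr":[0,0,0],"hand":-0.73},{"offset":[0,0,0],"dr":[0,0,0],"hand":-0.73}]'
python3 -m crank '[{"offset":[0,0,0],"dr":[0,0,0],"hand":-0.73},{"offset":[0,-10,0],"dr":[0,0,0],"hand":-0.73},{"offset":[0,-20,0],"dr":[0,0,0],"hand":-0.73},{"offset":[0,-20,0],"dr":[0,0,0],"hand":-0.73},{"offset":[0,-20,0],"dr":[0,0,0],"hand":-0.73}]'
python3 -m crank '[{"offset":[0,-20,0],"dr":[0,0,0],"hand":-0.73},{"offset":[0,-20,0],"dr":[0,0,0],"hand":-0.73},{"offset":[0,-15,0],"dr":[0,0,0],"hand":-0.73},{"offset":[0,-10,0],"dr":[0,0,0],"hand":-0.73},{"offset":[0,0,0],"dr":[0,0,0],"hand":-0.73},{"offset":[0,0,0],"dr":[0,0,0],"hand":-0.73}]'
```

```text
clock: 42.95
position: [558.4, 287.8, 48.6]
orientation: [-0.001, -0.066, 0.998, -0.0]
wrist_force: [2.0, -2.7, -15.0]
grip_width: 13.2
grasp_force: 52.4
clock: 43.45
position: [567.4, 218.7, 48.6]
orientation: [-0.001, -0.066, 0.998, 0.0]
wrist_force: [0.4, 2.6, -19.1]
grip_width: 12.4
grasp_force: 52.4
clock: 44.05
position: [575.8, 154.1, 48.6]
orientation: [-0.001, -0.066, 0.998, -0.0]
wrist_force: [-2.8, -2.7, -19.9]
grip_width: 12.2
grasp_force: 53.0
```

```bash
python3 -m crank '[{"offset":[0,-1,0],"dr":[0,0,0],"hand":-0.73},{"offset":[0,-1,0],"dr":[0,0,0],"hand":-0.73},{"offset":[0,0,0],"dr":[0,0,0],"hand":-0.73}]'
python3 -m crank '[{"offset":[0,0,0],"dr":[0,0,0],"hand":-0.4},{"offset":[0,0,0],"dr":[0,0,0],"hand":-0.3},{"offset":[0,0,0],"dr":[0,0,0],"hand":-0.3},{"offset":[0,0,-30],"dr":[0,0,0],"hand":-0.3},{"offset":[0,0,-40],"dr":[0,0,0],"hand":-0.3},{"offset":[0,-20,0],"dr":[0,0,-8.5],"hand":-0.3},{"offset":[0,0,0],"dr":[0,0,-8.5],"hand":-0.3},{"offset":[0,0,0],"dr":[0,0,-8.5],"hand":-0.3}]'
python3 -m crank '[{"offset":[0,0,0],"dr":[0,0,-8.5],"hand":-0.3},{"offset":[0,0,0],"dr":[0,0,-8.5],"hand":-0.3},{"offset":[0,0,0],"dr":[0,0,-8.5],"hand":-0.3},{"offset":[0,0,0],"dr":[0,0,-8.5],"hand":-0.3},{"offset":[0,0,0],"dr":[0,0,-8.5],"hand":-0.3},{"offset":[0,0,0],"dr":[0,0,-8.5],"hand":-0.3},{"offset":[0,0,0],"dr":[0,0,0],"hand":-0.3},{"offset":[0,0,0],"dr":[0,0,0],"hand":-0.3}]'
python3 - <<'E'
from h import *
need(588.2,65.6,115,174)
E
```

```text
clock: 44.35
position: [575.8, 153.9, 48.6]
orientation: [-0.001, -0.066, 0.998, 0.001]
wrist_force: [-4.5, 4.1, -20.7]
grip_width: 12.9
grasp_force: 52.9
clock: 45.15
position: [581.2, 132.3, 121.4]
orientation: [0.003, -0.287, 0.958, -0.001]
wrist_force: [0.0, 0.2, -0.0]
grip_width: 29.8
grasp_force: 0.0
clock: 45.95
position: [580.4, 132.9, 120.3]
orientation: [0.001, -0.668, 0.744, -0.001]
wrist_force: [-0.1, 0.1, 0.4]
grip_width: 30.1
grasp_force: 0.0
t 45.95 p [580.4 132.9 120.3] x [-0.107 -0.994 -0.001] y [-0.994  0.107 -0.003] z [ 0.003  0.    -1.   ] w 30.1 gf 0.0 F [-0.1  0.1  0.4] q [ 0.1   0.57  1.48 -0.    1.09 -2.94]
turn -0.2 off [ 66.1 -14.8   5.3]
```

```bash
python3 -m crank '[{"offset":[22,-5,0],"dr":[0,0,0],"hand":-0.3},{"offset":[22,-5,0],"dr":[0,0,0],"hand":-0.3},{"offset":[22,-5,0],"dr":[0,0,0],"hand":-0.3},{"offset":[0,0,0],"dr":[0,0,0],"hand":-0.3},{"offset":[0,0,0],"dr":[0,0,0],"hand":-0.3},{"offset":[0,0,0],"dr":[0,0,0],"hand":-0.3}]'
python3 - <<'E'
from h import *
need(588.2,65.7,56,174)
im,K,Rc,t=look('w16')
env.capture('side')
for n in ['cap_grip','cover_grip']:
    for d in env.search_frame('wrist',n)[:2]: print(n,np.round(d['xyz']),d['conf'])
E
```

```text
clock: 46.55
position: [587.7, 66.5, 119.3]
orientation: [0.0, -0.669, 0.743, -0.0]
wrist_force: [-0.6, 1.0, -0.4]
grip_width: 30.3
grasp_force: 0.0
t 46.55 p [587.7  66.5 119.3] x [-0.104 -0.995 -0.   ] y [-0.995  0.104 -0.   ] z [ 0.  0. -1.] w 30.3 gf 0.0 F [-0.6  1.  -0.4] q [-0.02  0.57  1.49  0.    1.09 -3.05]
turn 0.0 off [ 0.7 -0.6 63.3]
t 46.55 p [587.7  66.5 119.3] x [-0.104 -0.995 -0.   ] y [-0.995  0.104 -0.   ] z [ 0.  0. -1.] w 30.3 gf 0.0 F [-0.6  1.  -0.4] q [-0.02  0.57  1.49  0.    1.09 -3.05]
blob [471. 381.] dia 32.6 [553.6 128.9   9. ]
blob [786. 168.] dia 46.7 [384.1  23.6   9. ]
blob [ 35. 104.] dia 45.4 [759.7 -46.9   9. ]
cap_grip [588.  62.  53.] 0.68
cover_grip [575. 123.  40.] 0.92
cover_grip [583.  97.  45.] 0.59
```

```bash
python3 -m crank '[{"offset":[0.5,-0.5,25],"dr":[0,0,0],"hand":-0.3},{"offset":[0,0,25],"dr":[0,0,0],"hand":-0.3},{"offset":[0,0,13],"dr":[0,0,0],"hand":-0.3},{"offset":[0,0,0],"dr":[0,0,0],"hand":-0.5},{"offset":[0,0,0],"dr":[0,0,0],"hand":-0.8},{"offset":[0,0,0],"dr":[0,0,0],"hand":-0.8},{"offset":[0,0,0],"dr":[0,0,0],"hand":-0.8},{"offset":[0,0,0],"dr":[0,0,0],"hand":-0.8}]'
python3 -m crank '[{"offset":[0,0,0],"dr":[0,0,8],"hand":-0.8},{"offset":[0,0,0],"dr":[0,0,8],"hand":-0.8},{"offset":[0,0,0],"dr":[0,0,8],"hand":-0.8},{"offset":[0,0,0],"dr":[0,0,8],"hand":-0.8},{"offset":[0,0,0],"dr":[0,0,8],"hand":-0.8}]'
python3 -m crank '[{"offset":[0,0,0],"dr":[0,0,8],"hand":-0.8},{"offset":[0,0,0],"dr":[0,0,8],"hand":-0.8},{"offset":[0,0,0],"dr":[0,0,8],"hand":-0.8},{"offset":[0,0,0],"dr":[0,0,8],"hand":-0.8},{"offset":[0,0,0],"dr":[0,0,3],"hand":-0.8},{"offset":[0,0,0],"dr":[0,0,0],"hand":-0.8},{"offset":[0,0,0],"dr":[0,0,0],"hand":-0.8}]'
python3 -c "
from h import *
s,m=st();print(s['torque'],np.degrees(np.arctan2(m[1,1],m[0,1])))"
```

```text
clock: 47.55
position: [588.8, 65.3, 56.4]
orientation: [0.001, -0.669, 0.743, -0.0]
wrist_force: [5.0, 1.6, -9.4]
grip_width: 9.3
grasp_force: 45.5
clock: 48.05
position: [589.1, 65.3, 56.4]
orientation: [0.001, -0.373, 0.928, -0.0]
wrist_force: [5.7, 0.8, -10.1]
grip_width: 9.5
grasp_force: 44.7
clock: 48.75
position: [589.2, 65.1, 56.4]
orientation: [0.001, -0.079, 0.997, -0.0]
wrist_force: [6.8, 0.0, -10.9]
grip_width: 9.9
grasp_force: 44.7
t 48.75 p [589.2  65.1  56.4] x [-0.987 -0.158 -0.003] y [-0.158  0.987 -0.   ] z [ 0.003 -0.    -1.   ] w 9.9 gf 44.73282337188721 F [  6.8   0.  -10.9] q [-0.02  0.64  1.54 -0.    0.95 -1.75]
[ 0.1936318  -1.07805189 -0.05217477] 99.08981407414423
```

```bash
python3 -m crank '[{"offset":[0,0,0],"dr":[0,0,1.5],"hand":-0.8},{"offset":[0,0,0],"dr":[0,0,0],"hand":-0.8},{"offset":[0,0,0],"dr":[0,0,0],"hand":-0.8}]'
python3 -c "
from h import *
s,m=st();print(s['torque'],np.degrees(np.arctan2(m[1,1],m[0,1])))"
python3 -m crank '[{"offset":[0,0,0],"dr":[0,0,1.5],"hand":-0.8},{"offset":[0,0,0],"dr":[0,0,0],"hand":-0.8},{"offset":[0,0,0],"dr":[0,0,0],"hand":-0.8}]'
python3 -c "
from h import *
s,m=st();print(s['torque'],np.degrees(np.arctan2(m[1,1],m[0,1])))"
```

```text
clock: 49.05
position: [589.2, 65.1, 56.4]
orientation: [0.001, -0.066, 0.998, -0.0]
wrist_force: [6.7, 0.5, -10.7]
grip_width: 9.9
grasp_force: 44.8
t 49.05 p [589.2  65.1  56.4] x [-0.991 -0.132 -0.003] y [-0.132  0.991 -0.001] z [ 0.003 -0.    -1.   ] w 9.9 gf 44.78446841239929 F [  6.7   0.5 -10.7] q [-0.02  0.64  1.54 -0.    0.95 -1.72]
[ 0.21502267 -1.07410809  0.06520917] 97.60738672059999
clock: 49.35
position: [588.9, 65.0, 56.5]
orientation: [0.001, -0.054, 0.999, -0.0]
wrist_force: [4.5, 0.2, -9.0]
grip_width: 9.3
grasp_force: 44.9
t 49.35 p [588.9  65.   56.5] x [-0.994 -0.107 -0.002] y [-0.107  0.994 -0.001] z [ 0.002 -0.    -1.   ] w 9.3 gf 44.946908354759216 F [ 4.5  0.2 -9. ] q [-0.02  0.64  1.54 -0.    0.95 -1.7 ]
[ 0.00868453 -0.90147207  0.27335639] 96.13647928512819
```

```bash
python3 -m crank '[{"offset":[0,0,0],"dr":[0,0,0],"hand":-0.4},{"offset":[0,0,0],"dr":[0,0,0],"hand":-0.3},{"offset":[0,0,0],"dr":[0,0,0],"hand":-0.3},{"offset":[0,0,-30],"dr":[0,0,0],"hand":-0.3},{"offset":[0,0,-40],"dr":[0,0,0],"hand":-0.3},{"offset":[0,0,-40],"dr":[0,0,0],"hand":-0.3},{"offset":[20,0,-40],"dr":[0,0,0],"hand":-0.3},{"offset":[0,0,0],"dr":[0,0,0],"hand":-0.3}]'
python3 -m crank '[{"offset":[0,0,0],"dr":[0,0,0],"hand":-0.3},{"offset":[0,0,0],"dr":[0,0,0],"hand":-0.3}]'
python3 - <<'E'
from h import *
im,K,Rc,t=look('w17')
for n in ['cover_grip','cap_grip','ring0','bell0']:
    for d in env.search_frame('wrist',n)[:2]: print(n,np.round(d['xyz']),round(d['conf'],2),np.round(proj(K,Rc,t,d['xyz'])))
# edge orientation of cap rib (dark side line) in a rectified view at z=66.5, case axes
c=lambda a,b,z:(576.3+.9917*a-.1286*b,155.7+.1286*a+.9917*b,z)
P=np.float32([proj(K,Rc,t,c(a,b,66.5)) for a,b in [(-30,-120),(30,-120),(30,-60),(-30,-60)]])
H=cv2.getPerspectiveTransform(P,np.float32([[0,0],[300,0],[300,300],[0,300]]))
g=cv2.cvtColor(cv2.warpPerspective(im,H,(300,300)),cv2.COLOR_BGR2GRAY)
ln=cv2.HoughLinesP(cv2.Canny(g,30,90),1,np.pi/360,40,minLineLength=100,maxLineGap=20)
for l in ([] if ln is None else ln[:8,0]): print(l,round(np.arctan2(l[3]-l[1],l[2]-l[0]),3))
# cover left edge in case coords at 43.5
P=np.float32([proj(K,Rc,t,c(a,b,43.5)) for a,b in [(-95,-90),(-35,-90),(-35,-50),(-95,-50)]])
w=cv2.warpPerspective(im,cv2.getPerspectiveTransform(P,np.float32([[0,0],[120,0],[120,80],[0,80]])),(120,80))
pr=cv2.cvtColor(w,cv2.COLOR_BGR2GRAY).mean(1); i=np.argmax(np.abs(np.diff(pr))); print('cover edge b=',-90+(i+1)/2)
E
```

```text
clock: 50.15
position: [569.3, 63.1, 212.7]
orientation: [0.005, -0.053, 0.999, -0.0]
wrist_force: [0.5, -1.4, 0.2]
grip_width: 29.6
grasp_force: 0.0
clock: 50.35
position: [567.7, 63.1, 205.2]
orientation: [-0.001, -0.053, 0.999, 0.0]
wrist_force: [0.1, 0.5, 1.0]
grip_width: 29.6
grasp_force: 0.0
t 50.35 p [567.7  63.1 205.2] x [-0.994 -0.106  0.002] y [-0.106  0.994  0.   ] z [-0.002  0.    -1.   ] w 29.6 gf 0.0 F [0.1 0.5 1. ] q [-0.02  0.45  1.43  0.    1.26 -1.7 ]
blob [127. 173.] dia 29.5 [ 529.7 -133.5    9. ]
cover_grip [556. 157.  39.] 0.67 [381. 184.]
cap_grip [583.  66.  51.] 0.86 [283. 205.]
ring0 [564. 198.  44.] 0.39 [423. 197.]
bell0 [ 693. -165.   17.] 0.62 [ 65. 269.]
bell0 [ 666. -219.   19.] 0.57 [ 11. 243.]
[122 120 242 117] -0.025
[ 42 172 150 170] -0.019
cover edge b= -73.5
```

```bash
python3 -c "
from cell import env
print(env.close_job())"
```

```text
the job is handed in; nothing more can be done
None
```

The job is handed in: the one ring found lies flat in the near compartment, the three silver bells stand upright in the far one, and the cover is fully shut with the cap screwed tight; grip on the silver peaked at 27.4 N, and the third bell shifted slightly inside its compartment after I set it down but stayed upright.

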